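# Test two case latches, pack the hair rollers, tag the bad case

## Task

Press the orange latch pad of each of the two travel cases until it clicks and the lid springs open, judging the push it takes: a sound latch lets go below 12 N, and one of the two is too stiff. With both lids open, lift the white trug by its handle and tip the pink rollers in it out into the sound case, stand the trug upright back on its white mat, put the pink rollers that lie about on the table into the sound case too, then push its lid shut until the latch clicks. Push the lid of the stiff case shut until it clicks as well, with no roller in it, and leave the red marker standing on its lid; disturb nothing else on the table.

Things in the scene. Friction and masses are not known exactly. Their poses are not given: they have to be found in the camera images.
- case_1: one of two look-alike travel cases fixed to the table: grey box 120 (x) x 150 (y) x 90 mm high, 5 mm walls and floor, front (-x) wall 77 mm high. Origin: centre of its underside; x from the latch end to the back, z up. A flat lid slides along x on top (lid top 99 mm above the table). Which case has the sound latch and which the stiff one changes by start and cannot be seen
- case_2: one of two look-alike travel cases fixed to the table: grey box 120 (x) x 150 (y) x 90 mm high, 5 mm walls and floor, front (-x) wall 77 mm high. Origin: centre of its underside; x from the latch end to the back, z up. A flat lid slides along x on top (lid top 99 mm above the table). Which case has the sound latch and which the stiff one changes by start and cannot be seen (same make as case_1)
- lid_1 (a joint): sliding lid of case_1, m: 0.002 shut and latched, 0.13 sprung fully open (to the case's +x; the inside is then open from x -55 to +39 mm, y +-70 mm of the case). A spring of 5 N (shut) to 1.4 N (open) opens it. To shut: push its rib to the case's -x; over the last 20 mm it pushes the latch down, which snaps up (click) near 0.001; stop at -0.004; takes up to 23 N
- lid_2 (a joint): sliding lid of case_2, m: 0.002 shut and latched, 0.13 sprung fully open (to the case's +x; the inside is then open from x -55 to +39 mm, y +-70 mm of the case). A spring of 5 N (shut) to 1.4 N (open) opens it. To shut: push its rib to the case's -x; over the last 20 mm it pushes the latch down, which snaps up (click) near 0.001; stop at -0.004; takes up to 23 N
- latch_1 (a joint): latch travel of case_1, m: 0 up, grows as its pad is pressed down, at most 0.011. Near 0.006 it lets go of the shut lid (click: the lid springs open by itself); the force on the pad just then is its release force; a spring lifts it again. Sound: about 7 to 8 N; too stiff: about 15 to 17 N
- latch_2 (a joint): latch travel of case_2, m: 0 up, grows as its pad is pressed down, at most 0.011. Near 0.006 it lets go of the shut lid (click: the lid springs open by itself); the force on the pad just then is its release force; a spring lifts it again. Sound: about 7 to 8 N; too stiff: about 15 to 17 N
- pad_1 (a point): centre of the top of the orange latch pad of case_1 (36 x 44 mm, pressed straight down from above); with the latch up it is 100 mm above the table, at x = -120 mm, y = 0 of the case; the lid's front edge is 11 mm behind the pad at the same height
- pad_2 (a point): centre of the top of the orange latch pad of case_2 (36 x 44 mm, pressed straight down from above); with the latch up it is 100 mm above the table, at x = -120 mm, y = 0 of the case; the lid's front edge is 11 mm behind the pad at the same height
- rib_1 (a point): top centre of the orange rib on the lid of case_1: 10 mm (x) x 70 mm (y), rising from the lid top at 99 mm to 127 mm; lid shut it is at x = -80 mm of the case, fully open at +50 mm. The lid plate reaches from 11 mm before the rib's centre to 140 mm behind it
- rib_2 (a point): top centre of the orange rib on the lid of case_2: 10 mm (x) x 70 mm (y), rising from the lid top at 99 mm to 127 mm; lid shut it is at x = -80 mm of the case, fully open at +50 mm. The lid plate reaches from 11 mm before the rib's centre to 140 mm behind it
- trug: white open trug 192 mm long (x), 86 wide (y), 40 high, inside 78 wide; flat floor 80 mm long, 4 thick; both x ends slope at 32 degrees up to rims at x = +-96 mm, z = 37 mm: pours over either end when tilted about 75 degrees. Black square handle bar 16 mm thick, 90 long along y, its centre 100 mm above the origin, on posts at y = +-42 mm. Origin: centre of its underside, z up; about 0.18 kg empty
- mat: white mat 220 x 130 x 3 mm on the table, the trug's place; origin at the centre of its underside, x along its length
- roller_1: pink hair roller, an octagonal bar 26 mm across its flats and 60 mm long along its own y, origin at its centre, 25 g; lies in the trug at the start; may be absent
- roller_2: pink hair roller, an octagonal bar 26 mm across its flats and 60 mm long along its own y, origin at its centre, 25 g; lies in the trug at the start; may be absent
- roller_3: pink hair roller, an octagonal bar 26 mm across its flats and 60 mm long along its own y, origin at its centre, 25 g; lies in the trug at the start; may be absent
- roller_4: pink hair roller, an octagonal bar 26 mm across its flats and 60 mm long along its own y, origin at its centre, 25 g; lies on the table at the start, on the left or right side; may be absent
- roller_5: pink hair roller, an octagonal bar 26 mm across its flats and 60 mm long along its own y, origin at its centre, 25 g; lies on the table at the start, on the left or right side; may be absent
- roller_6: pink hair roller, an octagonal bar 26 mm across its flats and 60 mm long along its own y, origin at its centre, 25 g; lies on the table at the start, on the left or right side; may be absent
- marker: red out-of-order marker: disc of 56 mm diameter and 8 mm thick with a square stem 14 x 14 mm rising to 58 mm; origin at the centre of its underside, z along the stem
- phone: white phone lying flat, bystander, 150 x 73 x 9 mm
- mirror: black folding mirror, bystander, 100 x 100 mm base, 95 mm high
- tint_bowl: black tint bowl, bystander, 120 mm wide, 60 mm high
- spray: blue bottle, bystander, 60 mm diameter, 170 mm high
- dye_jar: pink jar with black lid, bystander, 70 mm diameter, 60 mm high
Things that resemble listed ones, but are neither listed nor needed, are in the scene too. What is shaped like the roller_4 but brown or yellow is not meant.

How it is judged:
By the outcome, as a careful person would: the job done as asked, in the order asked, and still so for the second after the job is handed in, with the robot touching nothing.
Of roller_1, roller_2, roller_3 only 2 to 3 are there at a start; the rules pass over those that are not, and their reading is None.
Of roller_4, roller_5, roller_6 only 1 to 2 are there at a start; the rules pass over those that are not, and their reading is None.
At some moment in a run one of roller_4, roller_5, roller_6, marker may be knocked a few centimetres aside while the robot is not near it.
It also fails if it takes over 208 s, if anything falls off the work surface, if the arm or the gripper's body presses on something with over 40 N, if the wrist force passes 120 N, or if a joint passes its speed limit or range.

## Robot

A 6-joint arm with a two-finger parallel gripper is mounted at the origin on the work surface. World frame = base frame: x ahead of the robot, y to its left, z up, the work surface at z = 0. Lengths are in mm, angles in degrees, forces in N, time in s.
With the tool pointing down it reaches from about 350 to 850 mm from the base axis. Payload 8.1 kg.
Tool frame: the origin (TCP) lies midway between the tips of the shut fingers; the grasp point (between the pads) lies 19 mm behind it (r.pinch_z is the distance from the TCP to the grasp point, in mm); z points along the fingers, y is the line along which they close (so a half turn about z gives the same grasp; the last joint's range is limited). The gripper opens to 85 mm and grips with 20 to 120 N. Pads are 22 mm wide; open, the fingers measure 114 mm over their backs; the gripper's body (76 mm by 85 mm) begins 54 mm behind the grasp point. The pads swing forward as they close: fully open they stand 13 mm farther back than shut.
Start: joints at [67.472, 7.471, 85.268, -0, 87.261, -4.893], TCP at [181.756, 571.813, 231.292] pointing down, gripper open.
Joint ranges: [-169.43, 169.43], [-51.17, 129.36], [1.28, 143.12], [-76.62, 256.62], [0, 156.53], [-152.29, 152.29]. Speed limits (degrees/s): [136.94, 136.94, 159.86, 180, 180, 180].

## Interface

Orientations are given as [roll, pitch, yaw] about the fixed x, y, z axes, in that order (R = Rz(yaw) Ry(pitch) Rx(roll)).
In Python, from bench import sensors, optics, job, r gives the robot as it stands.
- The arm moves only by the tool play_rows, never from a script. Its argument "motion" is a list that holds one entry, the list of rows, each a list of 6 numbers: the shift along the tool's x, y, z in cm, then the turn, a rotation vector about the tool's x, y, z in degrees. In form: [[[x, y, z, ax, ay, az], ...]]. A call has 1 to 5 rows; each row is the pose to reach, as a shift and turn from the pose commanded when the call began, along the tool's axes at that moment; what a row does not reach only later rows make up. A row lasts 1/10 s, in which the tool goes at most 50 mm and 8.59 degrees, less where a joint would pass 70% of its speed; a pose out of reach is approached as far as the arm can. A call with a gripper value outside its range is refused whole. "jaw" is the opening, from 0 (shut) to 1 (fully open), set as the call begins (left out, the last holds). The fingers move at their own pace and stop on an object; "squeeze" is the grip in N (left out, the last holds). Time passes only in rows, so rows that repeat a pose let the fingers close. It gives the time, the measured TCP pose, the force, the opening and the grip force at its end, in the units of the state.
- sensors.sense(): the state, without advancing time (a new reading comes with each control period).
- optics.snapshot(name): name is "scene" or "top" or "wrist"; returns a dict with "pixels" (384x512x3 uint8, red, green, blue), "mtx" (3x3 intrinsics, pixels), "R" (3x3) and "t" (3): a world point X has camera coordinates R X + t; the wrist camera has in their place "T_tool_cam" (4x4, takes a point from camera to tool coordinates, whose origin is the TCP and whose axes are the flange's). Camera axes: x right, y down, z forward; pixel columns grow to the right and rows downward; lengths in mm; the calibration is good to about 2 mm. A picture is of the moment at which its call begins: read the wrist's pose just before it. There is no depth.
- job.hand_in(): hands the job in; it is judged then, once.
The state is a dict: "time": time; "joint_pos": joint angles; "qd": joint speeds; "joint_efforts": joint torques, N m; "tool_pos": TCP position; "tcp_rot": TCP orientation; "ft_force": force on the tool from outside, world axes, zero at the start; "wrist_torque": the same for the moment, N m; "finger_gap": finger opening in mm; "grip_force": force on a finger pad.
Only numpy, scipy, OpenCV 4.12 (cv2) and the standard library are available. Lean on these libraries where they do the work, as an engineer would, in place of code of your own. Each camera call takes 0.05 s, during which the arm holds its last target. There are 200 camera calls.

## Working session

There is one attempt and no reset: what is moved stays moved. The work goes in short steps, Python scripts to look and compute and a tool call to move; the robot and the scene stay as the last step left them, time stands still between calls to the robot, and variables do not carry over. Pictures are saved under pics/ and viewed, at most 14 in all, crops included, and the job is handed in when it is done.

Besides the shell and the picture viewer there is one more tool, called in YAML: its name, and indented under it one key for each argument. play_rows: Moves the arm, as the interface text tells. Its arguments: {"type":"object","properties":{"motion":{"type":"array","items":{"type":"array","items":{"type":"array","items":{"type":"number"}}}},"jaw":{"type":"number"},"squeeze":{"type":"number"}},"required":["motion"]}

```bash
ls; mkdir -p pics; cat > h.py <<'E'
import numpy as np, cv2
from bench import sensors, optics, job, r
from scipy.spatial.transform import Rotation as Ro
def snap(n,f=None):
    s=sensors.sense(); d=optics.snapshot(n)
    if n=="wrist":
        T=np.eye(4); T[:3,:3]=Ro.from_euler('xyz',s['tcp_rot'],degrees=True).as_matrix(); T[:3,3]=s['tool_pos']
        W=np.linalg.inv(T@np.array(d['T_tool_cam'])); d['R']=W[:3,:3]; d['t']=W[:3,3]
    for k in('R','t','mtx'): d[k]=np.array(d[k])
    if f: cv2.imwrite('pics/'+f,cv2.cvtColor(d['pixels'],cv2.COLOR_RGB2BGR))
    return d
def ray(d,uv,z):
    uv=np.atleast_2d(uv).astype(float); v=np.c_[uv,np.ones(len(uv))]@np.linalg.inv(d['mtx']).T@d['R']
    c=-d['R'].T@d['t']; return (c+v*((z-c[2])/v[:,2])[:,None])
def proj(d,X):
    X=np.atleast_2d(X)@d['R'].T+d['t']; p=X@d['mtx'].T; return p[:,:2]/p[:,2:]
def blobs(d,lo,hi,amin=30):
    h=cv2.cvtColor(d['pixels'],cv2.COLOR_RGB2HSV); m=cv2.inRange(h,np.array(lo),np.array(hi))
    c,_=cv2.findContours(m,cv2.RETR_EXTERNAL,cv2.CHAIN_APPROX_NONE)
    return sorted([k for k in c if cv2.contourArea(k)>amin],key=lambda k:-cv2.contourArea(k))
def st():
    s=sensors.sense(); print({k:np.round(s[k],2).tolist() for k in('time','tool_pos','tcp_rot','ft_force','finger_gap','grip_force','joint_pos')})
E
python3 - <<'E'
from h import *
st(); print(r.pinch_z)
a=snap('scene','s0.png'); b=snap('top','t0.png')
for d in(a,b): print(np.round(-d['R'].T@d['t']),np.round(d['mtx'],1).tolist())
c=cv2.imread('pics/s0.png'); e=cv2.imread('pics/t0.png')
cv2.imwrite('pics/b0.png',cv2.resize(np.vstack([c,e]),None,fx=.78,fy=.78))
E
```

```text
pics
{'time': 0.0, 'tool_pos': [181.54, 571.32, 230.28], 'tcp_rot': [-179.9, -0.01, 162.37], 'ft_force': [-0.52, -0.27, 0.12], 'finger_gap': 85.18, 'grip_force': 0.0, 'joint_pos': [67.47, 7.51, 85.33, -0.0, 87.26, -4.89]}
18.700000000000003
[ 919.  639. 1230.] [[371.0, 0.0, 255.2], [0.0, 371.0, 184.6], [0.0, 0.0, 1.0]]
[ 274.  -15. 1483.] [[379.6, 0.0, 265.3], [0.0, 379.6, 186.4], [0.0, 0.0, 1.0]]
```

View pics/t0.png

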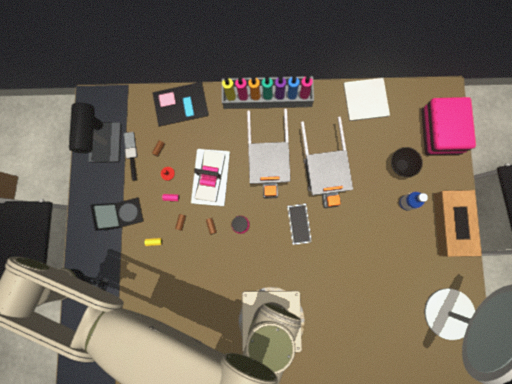

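View pics/s0.png

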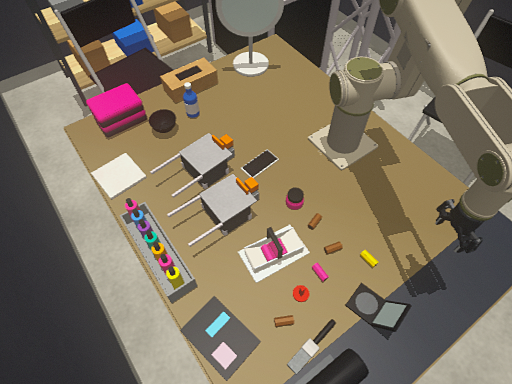

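The top view shows the cases with latches at about (270,190) and (333,200), the trug at (210,177), one loose pink roller at (170,197) and the red marker at (168,173). The other roller-shaped bars are brown or yellow. Next I'll measure positions.

```bash
python3 - <<'E'
from h import *
for n in('top','scene'):
    d=snap(n)
    print(n)
    for nm,lo,hi,z in(('orange',(8,180,150),(18,255,255),100),('pink',(155,150,120),(172,255,255),13),('red',(0,200,120),(4,255,255),8),('red2',(175,200,120),(180,255,255),8),('white',(0,0,190),(180,40,255),3)):
        for k in blobs(d,lo,hi,12):
            rc=cv2.minAreaRect(k)
            p=ray(d,rc[0],z)[0]; q=ray(d,cv2.boxPoints(rc),z)[:,:2]
            e1,e2=q[1]-q[0],q[2]-q[1]
            e=e1 if np.hypot(*e1)>np.hypot(*e2) else e2
            L=sorted([np.hypot(*e1),np.hypot(*e2)])
            print(nm,np.round(rc[0]),cv2.contourArea(k),'xy',np.round(p[:2]),'size',np.round(L),'ang',round(np.degrees(np.arctan2(e[1],e[0]))%180,1))
E
```

```text
top
pink [453. 123.] 1983.0 xy [ 751. -735.] size [163. 219.] ang 179.1
pink [208. 180.] 124.0 xy [538. 241.] size [41. 58.] ang 79.4
pink [170. 197.] 75.0 xy [473. 389.] size [24. 55.] ang 89.0
pink [428. 131.] 68.0 xy [ 720. -637.] size [ 58. 203.] ang 15.6
pink [240.  84.] 58.0 xy [938. 110.] size [39. 45.] ang 88.6
pink [306.  82.] 49.5 xy [ 938. -158.] size [38. 42.] ang 69.0
pink [210. 168.] 31.5 xy [585. 233.] size [13. 57.] ang 80.1
white [326. 155.] 1471.5 xy [ 631. -230.] size [164. 303.] ang 6.4
white [366.  99.] 1440.5 xy [ 866. -402.] size [165. 167.] ang 97.2
white [268. 146.] 1427.5 xy [676.   1.] size [163. 296.] ang 1.4
white [210. 177.] 1153.0 xy [552. 235.] size [135. 225.] ang 175.1
white [453. 330.] 418.5 xy [ -36. -670.] size [80. 84.] ang 67.6
white [434. 305.] 411.0 xy [  52. -608.] size [ 52. 157.] ang 149.8
white [465. 305.] 342.5 xy [  50. -721.] size [77. 79.] ang 150.7
white [291. 300.] 163.0 xy [ 77. -75.] size [ 58. 125.] ang 42.9
white [ 26. 162.] 115.0 xy [627. 981.] size [81. 87.] ang 150.0
white [250. 298.] 75.5 xy [85. 80.] size [37. 42.] ang 89.3

[... 1624 characters left out ...]
.] 232.5 xy [990. -36.] size [ 70. 133.] ang 92.2
white [310. 347.] 147.5 xy [650. 551.] size [35. 39.] ang 98.7
white [240.  58.] 122.0 xy [  30. -735.] size [79. 90.] ang 55.0
white [251.  70.] 120.0 xy [  43. -622.] size [ 46. 153.] ang 144.3
white [260.  57.] 103.0 xy [ -55. -679.] size [74. 82.] ang 53.3
white [205. 234.] 47.0 xy [712.  29.] size [  9. 143.] ang 1.4
white [ 56. 121.] 40.5 xy [ 967. -848.] size [44. 73.] ang 161.0
white [54. 76.] 35.5 xy [  867. -1158.] size [ 87. 181.] ang 136.9
white [186. 185.] 35.0 xy [ 659. -199.] size [  9. 143.] ang 6.5
white [165. 163.] 27.0 xy [ 677. -350.] size [  9. 142.] ang 6.4
white [187.  84.] 16.0 xy [ 359. -719.] size [30. 31.] ang 109.6
```

```bash
cat >> h.py <<'E'
def go(x,y,z,yaw,tilt=None,frm=None):
    "print shift (cm) and rotvec (deg) in tool axes from current pose (or frm=(pos,rpy)) to target"
    s=sensors.sense(); p,e=(s['tool_pos'],s['tcp_rot']) if frm is None else frm
    A=Ro.from_euler('xyz',e,degrees=True); B=Ro.from_euler('xyz',[180,0,yaw],degrees=True)
    if tilt is not None: B=B*Ro.from_rotvec([tilt,0,0],degrees=True)
    print('go',[x,y,z,yaw],np.round(A.inv().apply(np.array([x,y,z])-p)/10,2).tolist(),np.round((A.inv()*B).as_rotvec(degrees=True),1).tolist())
E
python3 - <<'E'
from h import *
d=snap('wrist'); print(np.round(optics.snapshot('wrist')['T_tool_cam'],3).tolist(),d['mtx'].tolist())
go(430,390,400,180);go(430,200,400,180); go(460,-120,400,180)
t=snap('top'); h=cv2.cvtColor(t['pixels'],cv2.COLOR_RGB2HSV); print(h[190,266:274].tolist(),h[200,330:338].tolist(),h[178,262:274:3].tolist(),h[173,166:170].tolist())
E
```

```text
[[-0.0, -0.962, -0.272, 69.828], [1.0, -0.0, -0.001, -0.96], [0.001, -0.272, 0.962, -143.568], [0.0, 0.0, 0.0, 1.0]] [[284.17630494556283, 0.0, 257.75123700301106], [0.0, 284.17630494556283, 183.76586997817594], [0.0, 0.0, 1.0]]
go [430, 390, 400, 180] [-29.17, -9.8, -16.9] [-0.0, -0.0, -17.6]
go [430, 200, 400, 180] [-34.92, -27.9, -16.89] [-0.0, -0.0, -17.6]
go [460, -120, 400, 180] [-47.48, -57.49, -16.87] [-0.0, -0.0, -17.6]
[[17, 177, 246], [17, 170, 245], [17, 169, 246], [17, 173, 244], [16, 170, 244], [16, 165, 245], [17, 165, 245], [17, 166, 246]] [[17, 169, 246], [17, 168, 245], [17, 171, 245], [17, 171, 244], [17, 171, 245], [16, 175, 244], [16, 171, 244], [16, 173, 245]] [[17, 189, 247], [16, 185, 243], [15, 186, 243], [17, 169, 244]] [[6, 180, 82], [2, 154, 81], [3, 191, 128], [2, 198, 196]]
```

play_rows:
  motion:
    - [[-5,-4,-4,0,0,-3.5],[-10,-8,-8,0,0,-7],[-15,-12,-12,0,0,-10],[-20,-16,-16.9,0,0,-14],[-24,-20,-16.9,0,0,-17.6]]
  jaw: 0

```text
time: 0.85
tool_pos: [299.7, 391.5, 361.1]
tcp_rot: [179.9, 0.1, -179.8]
ft_force: [0.4, -0.2, 0.1]
finger_gap: 12.2
grip_force: 0.0
```

```bash
python3 - <<'E'
from h import *
st(); go(470,90,380,180)
E
```

```text
{'time': 0.85, 'tool_pos': [299.74, 391.46, 361.07], 'tcp_rot': [179.89, 0.1, -179.84], 'ft_force': [0.43, -0.15, 0.14], 'finger_gap': 12.21, 'grip_force': 0.0, 'joint_pos': [46.6, -10.24, 89.3, 0.0, 100.79, -43.57]}
go [470, 90, 380, 180] [-16.94, -30.19, -1.92] [0.1, 0.1, 0.2]
```

play_rows:
  motion:
    - [[-3,-5,0,0,0,0],[-6,-10,0,0,0,0],[-9,-15,0,0,0,0],[-12,-20,0,0,0,0],[-15,-25,0,0,0,0]]

```text
time: 1.35
tool_pos: [428.1, 176.1, 359.1]
tcp_rot: [180.0, 0.1, 180.0]
ft_force: [2.0, 0.7, 0.2]
finger_gap: 0.2
grip_force: 0.0
```

play_rows:
  motion:
    - [[0,-4,0,0,0,0],[0,-4,0,0,0,0],[0,-4,0,0,0,0]]

```text
time: 1.65
tool_pos: [427.7, 137.2, 358.9]
tcp_rot: [180.0, 0.0, 179.8]
ft_force: [-0.3, 0.1, -0.6]
finger_gap: -0.2
grip_force: 0.0
```

```bash
cat >> h.py <<'E'
def cents(d,lo,hi,zs,amin=30,show=True):
    o=[]
    for k in blobs(d,lo,hi,amin):
        rc=cv2.minAreaRect(k); q=ray(d,cv2.boxPoints(rc),zs)[:,:2]; e1,e2=q[1]-q[0],q[2]-q[1]
        e=e1 if np.hypot(*e1)>np.hypot(*e2) else e2; L=sorted([np.hypot(*e1),np.hypot(*e2)])
        p=q.mean(0); a=np.degrees(np.arctan2(e[1],e[0]))%180; o.append((p,L,a))
        if show: print(np.round(rc[0]),cv2.contourArea(k),'xy',np.round(p,1),'size',np.round(L),'ang',round(a,1))
    return o
OR=((8,140,110),(20,255,255)); PK=((155,150,110),(172,255,255)); RD=((0,150,90),(6,255,255)); WH=((0,0,190),(180,40,255))
E
python3 - <<'E'
from h import *
st(); d=snap('wrist','w1.png')
for n,c,z in(('or',OR,100),('pk',PK,13),('rd',RD,8),('wh',WH,3)): print(n); cents(d,*c,z)
E
```

```text
{'time': 1.65, 'tool_pos': [427.65, 137.17, 358.93], 'tcp_rot': [179.98, 0.02, 179.81], 'ft_force': [-0.26, 0.13, -0.55], 'finger_gap': -0.24, 'grip_force': 0.0, 'joint_pos': [11.22, -17.06, 95.27, 0.02, 101.77, -78.59]}
or
[ 15. 159.] 724.0 xy [ 433.7 -213.1] size [39. 48.] ang 96.7
[385. 112.] 563.5 xy [369.7 310.9] size [22. 51.] ang 165.1
[315. 101.] 366.5 xy [355.  214.9] size [14. 50.] ang 17.6
[416. 271.] 349.0 xy [617.9 390.1] size [22. 53.] ang 152.5
[164. 186.] 315.0 xy [474.5  -2.1] size [42. 52.] ang 92.9
[162. 218.] 287.5 xy [525.9 -10.9] size [18. 77.] ang 89.8
[ 15. 191.] 212.0 xy [ 481.  -224.3] size [14. 47.] ang 96.2
pk
[314. 210.] 630.0 xy [546.5 239.4] size [62. 64.] ang 79.6
[402. 169.] 488.5 xy [470.4 389.9] size [27. 68.] ang 86.6
[253. 102.] 62.0 xy [356.7 128.8] size [35. 70.] ang 7.2
rd
[402. 219.] 688.0 xy [566.9 406.3] size [56. 64.] ang 83.2
wh
[ 49. 264.] 6909.0 xy [ 681.4 -283. ] size [178. 406.] ang 165.9
[169. 238.] 5403.0 xy [610.8 -36. ] size [153. 183.] ang 99.6
[313. 191.] 3234.0 xy [516.6 238.1] size [131. 154.] ang 174.3
[300. 246.] 818.5 xy [626.5 218.7] size [63. 95.] ang 60.5
[474. 276.] 796.5 xy [694.4 570.1] size [ 42. 109.] ang 9.5
[106. 103.] 337.0 xy [ 358.8 -119.1] size [ 74. 156.] ang 6.5
[331. 250.] 141.0 xy [634.1 279.2] size [21. 34.] ang 173.2
[ 32. 322.] 44.5 xy [ 800.7 -342.6] size [ 8. 42.] ang 6.5
```

View pics/w1.png

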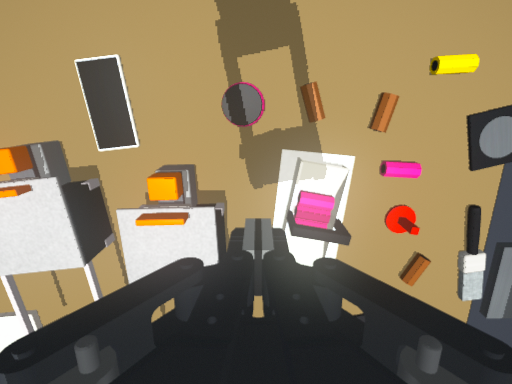

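The wrist view shows pad 1 at pixel (164,186), its rib at (162,218), pad 2 at the left edge (15,159), the trug with rollers at (314,210), the roller at (402,169) and the marker at (402,219). I'll press pad 1 first.

play_rows:
  motion:
    - [[-1.5,-4,3,0,0,0],[-3,-8,7,0,0,0],[-4.7,-12,11,0,0,0],[-4.7,-13.9,15.5,0,0,0],[-4.7,-13.9,20,0,0,0]]

```text
time: 2.2
tool_pos: [475.5, -0.4, 168.7]
tcp_rot: [-180.0, 0.2, 180.0]
ft_force: [0.6, -0.0, -0.2]
finger_gap: -0.2
grip_force: 0.0
```

play_rows:
  motion:
    - [[0,0,2,0,0,0],[0,0,3.5,0,0,0],[0,0,4,0,0,0],[0,0,4,0,0,0],[0,0,4,0,0,0]]

```text
time: 2.7
tool_pos: [475.4, 0.8, 130.9]
tcp_rot: [-180.0, 0.2, -180.0]
ft_force: [0.3, -0.2, 0.9]
finger_gap: 0.3
grip_force: 0.0
```

```bash
python3 - <<'E'
from h import *
st(); d=snap('wrist')
cents(d,*OR,100)
E
```

```text
{'time': 2.7, 'tool_pos': [475.39, 0.84, 130.85], 'tcp_rot': [-179.98, 0.16, -179.98], 'ft_force': [0.33, -0.2, 0.86], 'finger_gap': 0.27, 'grip_force': 0.0, 'joint_pos': [-6.08, -8.19, 111.55, 0.0, 76.48, -96.11]}
[249. 211.] 2898.0 xy [473.8  -5.9] size [43. 43.] ang 2.7
[258. 300.] 76.0 xy [ 5.423e+02 -2.000e-01] size [6. 8.] ang 0.2
```

play_rows:
  motion:
    - [[0,-0.5,1.5,0,0,0],[0,-0.5,2.5,0,0,0],[0,-0.5,2.9,0,0,0],[0,-0.5,2.9,0,0,0]]

```text
time: 3.15
tool_pos: [474.1, -4.5, 100.3]
tcp_rot: [180.0, -0.0, 180.0]
ft_force: [-0.1, 0.2, 0.3]
finger_gap: 0.0
grip_force: 0.0
```

play_rows:
  motion:
    - [[0,0,0.1,0,0,0],[0,0,0.2,0,0,0],[0,0,0.3,0,0,0],[0,0,0.3,0,0,0]]

```text
time: 3.55
tool_pos: [474.5, -4.6, 98.6]
tcp_rot: [-180.0, 0.0, 180.0]
ft_force: [-6.9, -0.7, 11.8]
finger_gap: -0.2
grip_force: 5.6
```

play_rows:
  motion:
    - [[0,0,0.1,0,0,0],[0,0,0.1,0,0,0]]

```text
time: 3.75
tool_pos: [474.5, -4.6, 97.7]
tcp_rot: [-180.0, 0.0, 180.0]
ft_force: [-7.4, 0.1, 12.8]
finger_gap: 0.1
grip_force: 6.3
```

play_rows:
  motion:
    - [[0,0,0.1,0,0,0],[0,0,0.1,0,0,0]]

```text
time: 3.95
tool_pos: [474.5, -4.6, 96.8]
tcp_rot: [-180.0, 0.0, 180.0]
ft_force: [-7.5, -0.1, 14.5]
finger_gap: -0.2
grip_force: 6.9
```

play_rows:
  motion:
    - [[0,0,0.1,0,0,0],[0,0,0.1,0,0,0]]

```text
time: 4.15
tool_pos: [474.5, -4.6, 95.9]
tcp_rot: [-180.0, 0.0, 180.0]
ft_force: [-9.0, 0.7, 15.0]
finger_gap: 0.2
grip_force: 7.4
```

play_rows:
  motion:
    - [[0,0,0.1,0,0,0],[0,0,0.1,0,0,0]]

```text
time: 4.35
tool_pos: [474.5, -4.6, 95.0]
tcp_rot: [-180.0, 0.0, 180.0]
ft_force: [-9.7, -0.1, 16.4]
finger_gap: 0.2
grip_force: 8.0
```

play_rows:
  motion:
    - [[0,0,0.1,0,0,0],[0,0,0.1,0,0,0]]

```text
time: 4.55
tool_pos: [474.4, -4.6, 93.9]
tcp_rot: [-180.0, 0.0, 180.0]
ft_force: [-9.7, -0.0, 15.9]
finger_gap: 0.0
grip_force: 7.8
```

play_rows:
  motion:
    - [[0,0,0.1,0,0,0],[0,0,0.1,0,0,0]]

```text
time: 4.75
tool_pos: [474.3, -4.6, 92.9]
tcp_rot: [-180.0, 0.0, 180.0]
ft_force: [-9.5, 0.4, 16.6]
finger_gap: 0.1
grip_force: 8.1
```

```bash
python3 - <<'E'
from h import *
d=snap('wrist')
cents(d,*OR,100);d=snap('top');cents(d,*OR,127)
E
```

```text
[257. 228.] 2712.0 xy [467.2  -5.7] size [38. 40.] ang 90.0
[333. 200.] 112.5 xy [ 435.6 -231.2] size [37. 46.] ang 97.2
[254.  83.] 65.0 xy [887.4  51.2] size [40. 42.] ang 88.6
[179. 222.] 51.5 xy [368.3 321.8] size [18. 52.] ang 167.1
[157. 148.] 45.0 xy [643.3 410.9] size [19. 53.] ang 155.3
[268. 147.] 32.5 xy [636.4   1.8] size [11. 63.] ang 93.4
```

Case 1 needed about 16 N and its lid opened, so it is the stiff one. Case 2 is next.

play_rows:
  motion:
    - [[0,0,-4,0,0,0],[0,-2,-7,0,0,0],[1.2,-6.5,-7,0,0,-2],[2.4,-11,-7,0,0,-4],[3.6,-15.5,-7,0,0,-6.5]]

```text
time: 5.35
tool_pos: [438.0, -161.0, 162.1]
tcp_rot: [-179.9, 0.1, -173.4]
ft_force: [1.5, -1.3, 0.6]
finger_gap: -0.1
grip_force: 0.0
```

play_rows:
  motion:
    - [[0,-4,0,0,0,0],[0,-7.2,0,0,0,0],[0,-7.2,1,0,0,0],[0,-7.2,2.5,0,0,0],[0,-7.2,2.5,0,0,0]]

```text
time: 5.85
tool_pos: [444.5, -229.2, 132.9]
tcp_rot: [179.8, -0.2, -173.5]
ft_force: [-0.3, 0.5, -1.6]
finger_gap: 0.1
grip_force: 0.0
```

```bash
python3 - <<'E'
from h import *
st();d=snap('wrist')
cents(d,*OR,100);d=snap('top');cents(d,*OR,127)
E
```

```text
{'time': 5.85, 'tool_pos': [444.52, -229.2, 132.92], 'tcp_rot': [179.8, -0.21, -173.51], 'ft_force': [-0.25, 0.45, -1.6], 'finger_gap': 0.11, 'grip_force': 0.0, 'joint_pos': [-33.17, -3.81, 107.26, 0.02, 76.84, -129.66]}
[246. 196.] 3634.5 xy [ 434.  -238.4] size [41. 43.] ang 96.4
[501. 270.] 664.5 xy [468.9 -53.7] size [14. 42.] ang 19.9
[210. 260.] 166.0 xy [ 482.9 -258.9] size [ 8. 17.] ang 96.4
[270. 190.] 93.0 xy [475.2  -2.9] size [33. 40.] ang 89.0
[254.  83.] 65.0 xy [887.4  51.2] size [40. 42.] ang 88.6
[179. 222.] 50.5 xy [368.3 321.8] size [18. 52.] ang 167.1
[157. 147.] 48.0 xy [645.2 410.3] size [18. 54.] ang 150.7
[333. 202.] 32.5 xy [ 427.9 -229.4] size [18. 36.] ang 89.0
[255.  94.] 32.5 xy [843.7  45.1] size [27. 39.] ang 12.7
[268. 144.] 31.5 xy [648.4  -0. ] size [ 8. 59.] ang 88.8
```

play_rows:
  motion:
    - [[0.6,-0.6,1.5,0,0,0],[0.6,-0.6,2.5,0,0,0],[0.6,-0.6,3.1,0,0,0],[0.6,-0.6,3.1,0,0,0]]

```text
time: 6.35
tool_pos: [439.9, -237.1, 103.5]
tcp_rot: [179.9, -0.1, -173.5]
ft_force: [-0.7, -0.2, -0.1]
finger_gap: -0.0
grip_force: 0.0
```

play_rows:
  motion:
    - [[0,0,0.1,0,0,0],[0,0,0.2,0,0,0],[0,0,0.3,0,0,0],[0,0,0.3,0,0,0]]

```text
time: 6.75
tool_pos: [441.0, -237.9, 102.2]
tcp_rot: [-180.0, 0.0, -173.5]
ft_force: [-0.1, 0.2, -0.3]
finger_gap: -0.1
grip_force: 0.0
```

play_rows:
  motion:
    - [[0,0,0.1,0,0,0],[0,0,0.2,0,0,0],[0,0,0.2,0,0,0]]

```text
time: 7.05
tool_pos: [441.0, -237.8, 100.1]
tcp_rot: [-180.0, 0.0, -173.5]
ft_force: [-0.8, 1.0, -0.1]
finger_gap: -0.2
grip_force: 0.0
```

play_rows:
  motion:
    - [[0,0,0.1,0,0,0],[0,0,0.1,0,0,0]]

```text
time: 7.25
tool_pos: [441.0, -237.9, 99.5]
tcp_rot: [-180.0, 0.0, -173.5]
ft_force: [-2.2, 0.9, 3.8]
finger_gap: 0.1
grip_force: 2.0
```

play_rows:
  motion:
    - [[0,0,0.1,0,0,0],[0,0,0.1,0,0,0]]

```text
time: 7.45
tool_pos: [441.0, -237.9, 98.6]
tcp_rot: [-180.0, 0.0, -173.5]
ft_force: [-1.6, 1.5, 6.0]
finger_gap: 0.0
grip_force: 2.7
```

```bash
python3 - <<'E'
from h import *
d=snap('wrist')
cents(d,*OR,100);d=snap('top');cents(d,*OR,127)
E
```

```text
[260. 219.] 3598.0 xy [ 431.6 -238.5] size [42. 42.] ang 2.1
[258. 306.] 166.0 xy [ 486.  -233.3] size [ 6. 14.] ang 6.7
[254.  88.] 109.0 xy [865.6  51.4] size [42. 84.] ang 179.3
[270. 190.] 93.0 xy [475.2  -2.9] size [33. 40.] ang 89.0
[179. 222.] 50.5 xy [368.6 321.3] size [18. 52.] ang 165.1
[157. 147.] 44.5 xy [644.3 410.7] size [17. 52.] ang 152.0
[268. 144.] 31.5 xy [648.4  -0. ] size [ 8. 59.] ang 88.8
```

play_rows:
  motion:
    - [[0,0,0.1,0,0,0],[0,0,0.2,0,0,0],[0,0,0.2,0,0,0]]

```text
time: 7.85
tool_pos: [441.0, -237.9, 96.7]
tcp_rot: [-180.0, 0.0, -173.5]
ft_force: [-3.0, 1.5, 6.4]
finger_gap: 0.2
grip_force: 3.1
```

play_rows:
  motion:
    - [[0,0,0.1,0,0,0],[0,0,0.15,0,0,0]]

```text
time: 8.05
tool_pos: [441.0, -238.0, 95.4]
tcp_rot: [-180.0, 0.0, -173.5]
ft_force: [-3.8, 1.6, 8.9]
finger_gap: -0.2
grip_force: 4.3
```

play_rows:
  motion:
    - [[0,0,0.1,0,0,0],[0,0,0.15,0,0,0]]

```text
time: 8.25
tool_pos: [440.9, -237.9, 93.7]
tcp_rot: [-180.0, 0.0, -173.5]
ft_force: [-3.0, 1.1, 5.8]
finger_gap: -0.3
grip_force: 3.2
```

play_rows:
  motion:
    - [[0,0,0.1,0,0,0],[0,0,0.1,0,0,0]]

```text
time: 8.45
tool_pos: [440.9, -237.9, 92.6]
tcp_rot: [-180.0, 0.0, -173.5]
ft_force: [-2.2, 1.3, 6.1]
finger_gap: -0.0
grip_force: 3.3
```

play_rows:
  motion:
    - [[0,0,-2,0,0,0],[0,0,-6,0,0,0],[0,0,-10,0,0,0],[0,0,-10,0,0,0]]

```text
time: 8.85
tool_pos: [443.9, -239.8, 198.7]
tcp_rot: [-179.6, 0.5, -173.5]
ft_force: [1.3, -0.3, 0.4]
finger_gap: -0.1
grip_force: 0.0
```

```bash
python3 - <<'E'
from h import *
st();d=snap('wrist')
print('z100');cents(d,*OR,100); print('z127'); cents(d,*OR,127);d=snap('top');cents(d,*OR,127)
E
```

```text
{'time': 8.85, 'tool_pos': [443.88, -239.77, 198.75], 'tcp_rot': [-179.61, 0.46, -173.53], 'ft_force': [1.31, -0.31, 0.37], 'finger_gap': -0.12, 'grip_force': 0.0, 'joint_pos': [-34.2, -7.08, 103.26, 0.0, 83.22, -130.67]}
z100
[262. 174.] 2070.5 xy [ 434.2 -238.1] size [40. 42.] ang 96.5
[479. 230.] 1248.5 xy [464.9 -32.8] size [45. 49.] ang 146.3
z127
[262. 174.] 2070.5 xy [ 427.4 -239.1] size [35. 37.] ang 96.5
[479. 230.] 1248.5 xy [454.6 -56.8] size [40. 43.] ang 146.3
[254.  88.] 115.0 xy [865.6  51.4] size [42. 84.] ang 179.3
[270. 190.] 93.0 xy [475.2  -2.9] size [33. 40.] ang 89.0
[334. 202.] 64.5 xy [ 431.3 -232.2] size [24. 45.] ang 98.6
[179. 222.] 48.5 xy [367.2 322. ] size [18. 48.] ang 164.3
[157. 148.] 46.5 xy [643.3 410.9] size [19. 53.] ang 155.3
[327. 154.] 32.5 xy [ 606.8 -215.2] size [10. 67.] ang 96.2
[268. 144.] 31.5 xy [648.4  -0. ] size [ 8. 59.] ang 88.8
```

```bash
python3 - <<'E'
from h import *
go(500,0,260,135);go(550,200,260,85)
E
```

```text
go [500, 0, 260, 135] [-8.5, 23.01, -6.69] [-0.0, 0.2, 51.5]
go [550, 200, 260, 85] [-15.72, 42.32, -6.71] [0.0, 0.2, 101.5]
```

play_rows:
  motion:
    - [[-1.7,4.6,-2,0,0,8.5],[-3.4,9.2,-4,0,0,17],[-5.1,13.8,-6,0,0,25.5],[-6.8,18.4,-6.5,0,0,34],[-8.5,23,-6.5,0,0,42.5]]

```text
time: 9.45
tool_pos: [492.1, -29.6, 254.4]
tcp_rot: [-180.0, -0.0, 147.7]
ft_force: [0.8, -0.3, 0.4]
finger_gap: 0.2
grip_force: 0.0
```

play_rows:
  motion:
    - [[1.6,4,0,0,0,8.5],[3.2,8,0,0,0,17],[4.8,12,0,0,0,25.5],[6.4,16,0,0,0,34],[7.9,19,0,0,0,42.5]]

```text
time: 9.95
tool_pos: [524.8, 173.9, 252.6]
tcp_rot: [-179.8, -0.0, 107.5]
ft_force: [-0.1, -0.5, -0.9]
finger_gap: -0.2
grip_force: 0.0
```

play_rows:
  motion:
    - [[0,0,0,0,0,8],[0,0,0,0,0,15.5],[0,0,0,0,0,15.5],[0,0,0,0,0,15.5]]
  jaw: 1

```text
time: 10.35
tool_pos: [525.0, 171.6, 253.4]
tcp_rot: [-179.9, 0.0, 92.5]
ft_force: [-0.9, -0.4, -1.5]
finger_gap: 58.3
grip_force: 0.0
```

```bash
python3 - <<'E'
from h import *
st();d=snap('wrist','w2.png')
for n,c,z in(('pk',PK,13),('rd',RD,8),('wh',WH,3)): print(n); cents(d,*c,z,60)
E
```

```text
{'time': 10.35, 'tool_pos': [524.95, 171.63, 253.38], 'tcp_rot': [-179.87, 0.02, 92.49], 'ft_force': [-0.92, -0.36, -1.5], 'finger_gap': 58.29, 'grip_force': 0.0, 'joint_pos': [12.78, -0.27, 91.04, 0.0, 89.36, 10.3]}
pk
[265. 105.] 1307.0 xy [530.2 237.4] size [37. 62.] ang 77.5
[304. 114.] 688.5 xy [581.5 227.7] size [20. 61.] ang 79.3
[143. 188.] 480.0 xy [363.3 117.3] size [46. 70.] ang 128.9
rd
wh
[280. 107.] 7184.0 xy [551.3 232.9] size [129. 220.] ang 174.3
[229. 125.] 1407.5 xy [482.1 208.8] size [60. 96.] ang 8.2
[254. 298.] 355.0 xy [527.2 -66.5] size [26. 55.] ang 92.7
[438. 264.] 146.0 xy [812.   10.9] size [18. 66.] ang 179.8
[258. 133.] 140.0 xy [522.9 200.9] size [ 9. 38.] ang 167.9
```

View pics/w2.png

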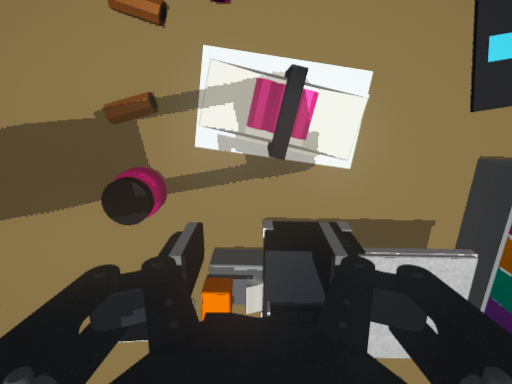

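The trug's handle bar runs from about (297,70) to (279,153), with three rollers around it on the floor. I'll get its line on the z≈111 plane.

```bash
python3 - <<'E'
from h import *
d=snap('wrist'); P=d['pixels']; m=(P.max(2)<45).astype(np.uint8)*255; M=np.zeros_like(m); M[60:162,262:312]=m[60:162,262:312]
k=max(cv2.findContours(M,cv2.RETR_EXTERNAL,cv2.CHAIN_APPROX_NONE)[0],key=cv2.contourArea)
rc=cv2.minAreaRect(k); b=cv2.boxPoints(rc); print(rc); q=ray(d,b,111)[:,:2]; print(q.round(1),q.mean(0))
c=q.mean(0)
for yaw in(85,): go(c[0],c[1],170,yaw)
k=blobs(d,*WH)[0]; q=ray(d,cv2.boxPoints(cv2.minAreaRect(k)),3); print(q.round(1))
E
```

```text
((288.0, 72.5), (4.110960960388184, 12.332883834838867), 18.434946060180664)
[[544.7 263.9]
 [547.7 274.4]
 [551.4 273.4]
 [548.5 262.9]] [548.0534273  268.64630079]
go [np.float64(548.0534272983771), np.float64(268.64630078537476), 170, 85] [9.62, 2.69, 8.41] [-0.1, 0.0, 7.4]
[[425.1 181.8   3. ]
 [447.9 308.6   3. ]
 [667.  286.5   3. ]
 [665.  154.4   3. ]]
```

```bash
python3 - <<'E'
from h import *
d=snap('wrist')
P=d['pixels']; m=(P.max(2)<75).astype(np.uint8)*255; M=np.zeros_like(m); M[60:162,262:312]=m[60:162,262:312]
k=max(cv2.findContours(M,cv2.RETR_EXTERNAL,cv2.CHAIN_APPROX_NONE)[0],key=cv2.contourArea)
rc=cv2.minAreaRect(k); print(rc); q=ray(d,cv2.boxPoints(rc),111)[:,:2]; print(q.round(1),q.mean(0))
print(P[110,275:305].max(1)); print(ray(d,[[288,112],[297,70],[279,154]],111).round(1))
E
```

```text
((285.44122314453125, 111.23530578613281), (19.887920379638672, 93.86127471923828), 14.03624439239502)
[[529.9 189.8]
 [547.  276.7]
 [565.5 273.2]
 [549.9 185.7]] [548.05861721 231.35211683]
[157 157 183 171  99  58  60  62  62  62  63  61  61  61  63  61  62  61
  60  61  60 104 149 158 183 192 192 193 193 193]
[[550.9 232.6 111. ]
 [556.7 271.2 111. ]
 [544.7 190.8 111. ]]
```

```bash
python3 - <<'E'
from h import *
go(550.5,232.5,150,81); go(550.5,232.5,84,81)
E
```

```text
go [550.5, 232.5, 150, 81] [6.0, 2.77, 10.44] [-0.0, 0.0, 11.4]
go [550.5, 232.5, 84, 81] [6.0, 2.78, 17.04] [-0.0, 0.0, 11.4]
```

play_rows:
  motion:
    - [[3,1.4,2,0,0,6],[6,2.8,4,0,0,11.4],[6,2.8,7.5,0,0,11.4],[6,2.8,9,0,0,11.4],[6,2.8,9,0,0,11.4]]

```text
time: 11.0
tool_pos: [549.0, 231.8, 161.5]
tcp_rot: [-179.7, 0.2, 80.9]
ft_force: [-0.8, 0.5, -0.7]
finger_gap: 85.6
grip_force: 0.0
```

```bash
python3 - <<'E'
from h import *
st();d=snap('wrist','w3.png'); go(550.5,232.5,84,81)
cents(d,*WH,3,100)
E
```

```text
{'time': 11.0, 'tool_pos': [549.01, 231.76, 161.51], 'tcp_rot': [-179.68, 0.17, 80.92], 'ft_force': [-0.83, 0.55, -0.68], 'finger_gap': 85.6, 'grip_force': 0.0, 'joint_pos': [17.96, 9.58, 90.31, -0.01, 80.47, 27.04]}
go [550.5, 232.5, 84, 81] [0.06, 0.03, 8.0] [-0.1, 0.1, -0.1]
[330. 156.] 4487.5 xy [625.7 228.8] size [ 70. 129.] ang 79.3
[192. 177.] 3747.5 xy [474.  230.2] size [ 69. 106.] ang 85.2
[314. 220.] 262.5 xy [600.5 162.2] size [ 6. 95.] ang 171.0
[165. 116.] 155.5 xy [460.5 301.6] size [11. 27.] ang 178.7
```

View pics/w3.png

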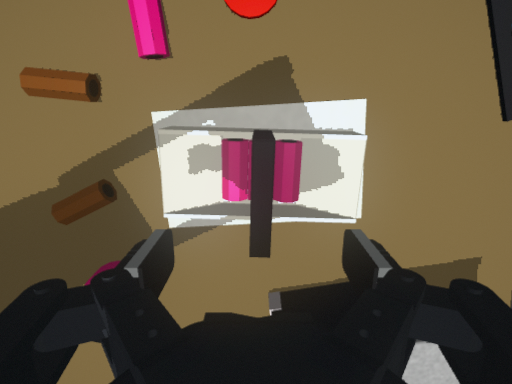

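The bar at column 262 runs straight along the image between the fingers, so I'll descend and grip.

play_rows:
  motion:
    - [[0,0.1,3,0,0,0],[0,0.1,6,0,0,0],[0,0.1,7.8,0,0,0],[0,0.1,7.8,0,0,0],[0,0.1,7.8,0,0,0]]

```text
time: 11.55
tool_pos: [553.3, 232.6, 89.1]
tcp_rot: [179.9, -0.1, 80.9]
ft_force: [-0.4, -0.6, 1.1]
finger_gap: 85.8
grip_force: 0.0
```

play_rows:
  motion:
    - [[0,0,0,0,0,0],[0,0,0,0,0,0],[0,0,0,0,0,0],[0,0,0,0,0,0],[0,0,0,0,0,0]]
  jaw: 0
  squeeze: 80

```text
time: 12.05
tool_pos: [552.3, 232.9, 87.3]
tcp_rot: [180.0, -0.0, 80.9]
ft_force: [-1.3, 0.5, 2.4]
finger_gap: 14.1
grip_force: 77.8
```

play_rows:
  motion:
    - [[0,0,0,0,0,0],[0,0,0,0,0,0],[0,0,0,0,0,0]]

```text
time: 12.35
tool_pos: [552.4, 232.9, 87.3]
tcp_rot: [180.0, -0.0, 80.9]
ft_force: [-1.4, 0.9, 4.8]
finger_gap: 14.1
grip_force: 78.2
```

play_rows:
  motion:
    - [[0,0,-1,0,0,0],[0,0,-3,0,0,0],[0,0,-6,0,0,0],[0,0,-10,0,0,0],[0,0,-14,0,0,0]]

```text
time: 12.85
tool_pos: [551.2, 232.3, 227.4]
tcp_rot: [-179.9, 0.1, 80.9]
ft_force: [0.2, -0.4, -2.4]
finger_gap: 14.3
grip_force: 78.0
```

```bash
python3 - <<'E'
from h import *
st()
rim=np.array([572,-220.])
for a,z in((0,175),(-15,160),(-30,148),(-45,135),(-60,130),(-78,130)):
    B=Ro.from_euler('xyz',[180,0,81],degrees=True)*Ro.from_rotvec([a,0,0],degrees=True)
    p=np.r_[rim,z]-B.apply([0,-96,47.3]); print(a,np.round(p,1)); go(*p,81,tilt=a)
E
```

```text
{'time': 12.85, 'tool_pos': [551.24, 232.28, 227.43], 'tcp_rot': [-179.88, 0.07, 80.86], 'ft_force': [0.25, -0.37, -2.43], 'finger_gap': 14.29, 'grip_force': 77.97, 'joint_pos': [17.95, 7.42, 85.72, -0.01, 86.99, 27.09]}
0 [ 666.8 -235.   222.3]
go [np.float64(666.8180806971333), np.float64(-235.01770864386216), np.float64(222.3), 81] [-44.3, 18.84, 0.53] [-0.1, 0.1, -0.1]
-15 [ 651.5 -232.6  230.5]
go [np.float64(651.4958131794992), np.float64(-232.5908998785789), np.float64(230.53491991331492), 81] [-44.3, 17.29, -0.29] [-15.1, 0.1, -0.1]
-30 [ 630.8 -229.3  237. ]
go [np.float64(630.7560373667253), np.float64(-229.30604209401633), np.float64(236.96300159900397), 81] [-44.31, 15.18, -0.93] [-30.1, 0.1, -0.1]
-45 [ 606.  -225.4  236.3]
go [np.float64(606.0121347063517), np.float64(-225.38699291970826), np.float64(236.32840174403225), 81] [-44.32, 12.68, -0.86] [-45.1, 0.1, -0.1]
-60 [ 579.  -221.1  236.8]
go [np.float64(578.9503612734504), np.float64(-221.10082908034877), np.float64(236.78843876330612), 81] [-44.32, 9.94, -0.9] [-60.1, 0.1, -0.1]
-78 [ 546.  -215.9  233.7]
go [np.float64(546.0170218942312), np.float64(-215.88470055475312), np.float64(233.7363926461254), 81] [-44.33, 6.61, -0.59] [-78.1, 0.2, -0.1]
```

play_rows:
  motion:
    - [[-2,0.8,-0.3,0,0,0],[-5,2,-0.6,0,0,0],[-8,3.2,-0.9,0,0,0],[-11,4.4,-1.2,0,0,0],[-14,5.6,-1.5,0,0,0]]

```text
time: 13.35
tool_pos: [584.9, 84.3, 241.8]
tcp_rot: [-179.9, 0.0, 80.9]
ft_force: [0.8, 0.3, -1.9]
finger_gap: 14.1
grip_force: 78.0
```

play_rows:
  motion:
    - [[-3,1.2,0,0,0,0],[-6,2.4,0,0,0,0],[-9,3.6,0,0,0,0],[-12,4.8,0,0,0,0],[-15,6,0,0,0,0]]

```text
time: 13.85
tool_pos: [620.3, -73.4, 241.6]
tcp_rot: [-179.9, 0.0, 80.9]
ft_force: [0.5, -0.5, -1.9]
finger_gap: 14.3
grip_force: 78.0
```

play_rows:
  motion:
    - [[-3,1.2,0,0,0,0],[-6,2.4,0,0,0,0],[-9,3.6,0,0,0,0],[-12,4.8,0,0,0,0],[-14,5.3,0,0,0,0]]

```text
time: 14.35
tool_pos: [650.4, -220.9, 241.2]
tcp_rot: [-179.9, 0.0, 80.8]
ft_force: [-0.3, 0.7, -1.8]
finger_gap: 14.6
grip_force: 78.1
```

```bash
cat > pour.py <<'E'
from h import *
st()
rim=np.array([572,-220.])
for a,z in((0,175),(-15,160),(-30,148),(-45,135),(-60,130),(-78,130)):
    B=Ro.from_euler('xyz',[180,0,81],degrees=True)*Ro.from_rotvec([a,0,0],degrees=True)
    p=np.r_[rim,z]-B.apply([0,-96,47.3]); go(*p.round(),81,tilt=a)
d=snap('top'); cents(d,*PK,13,20)
E
python3 pour.py
```

```text
{'time': 14.35, 'tool_pos': [650.42, -220.91, 241.21], 'tcp_rot': [-179.93, 0.02, 80.79], 'ft_force': [-0.33, 0.69, -1.8], 'finger_gap': 14.65, 'grip_force': 78.06, 'joint_pos': [-23.02, 20.88, 68.64, -0.03, 90.55, -13.8]}
go [np.float64(667.0), np.float64(-235.0), np.float64(222.0), 81] [-1.12, 1.86, 1.92] [-0.1, 0.0, -0.2]
go [np.float64(651.0), np.float64(-233.0), np.float64(231.0), 81] [-1.18, 0.25, 1.02] [-15.1, 0.0, -0.2]
go [np.float64(631.0), np.float64(-229.0), np.float64(237.0), 81] [-1.11, -1.79, 0.42] [-30.1, 0.1, -0.2]
go [np.float64(606.0), np.float64(-225.0), np.float64(236.0), 81] [-1.11, -4.32, 0.53] [-45.1, 0.1, -0.2]
go [np.float64(579.0), np.float64(-221.0), np.float64(237.0), 81] [-1.15, -7.05, 0.43] [-60.1, 0.1, -0.2]
go [np.float64(546.0), np.float64(-216.0), np.float64(234.0), 81] [-1.19, -10.39, 0.73] [-78.1, 0.2, -0.2]
[453. 123.] 1985.0 xy [ 752.7 -735. ] size [163. 219.] ang 179.1
[328. 142.] 151.5 xy [ 685.4 -236.1] size [59. 65.] ang 170.1
[170. 197.] 75.0 xy [473.1 389.2] size [24. 55.] ang 89.0
[429. 131.] 67.0 xy [ 721.4 -637.3] size [ 57. 203.] ang 15.6
[240.  84.] 59.5 xy [938.1 110.2] size [39. 45.] ang 88.6
[306.  82.] 50.5 xy [ 940.3 -158.2] size [39. 41.] ang 88.6
```

play_rows:
  motion:
    - [[-0.4,0.2,0.2,-7,0,0],[-0.8,0.2,0.4,-14,0,0],[-1.1,-0.5,0.4,-21,0,0],[-1.1,-1.5,0.4,-28,0,0],[-1.1,-2.6,0.4,-34,0,0]]

```text
time: 14.9
tool_pos: [622.4, -224.8, 237.8]
tcp_rot: [145.8, 0.0, 80.9]
ft_force: [-0.3, 0.5, -1.5]
finger_gap: 14.4
grip_force: 78.4
```

```bash
python3 pour.py
```

```text
{'time': 14.9, 'tool_pos': [622.4, -224.76, 237.81], 'tcp_rot': [145.76, 0.0, 80.85], 'ft_force': [-0.28, 0.5, -1.53], 'finger_gap': 14.43, 'grip_force': 78.44, 'joint_pos': [-30.96, -12.58, 110.68, 15.67, 50.68, -28.39]}
go [np.float64(667.0), np.float64(-235.0), np.float64(222.0), 81] [-0.3, 2.89, 3.88] [34.2, 0.0, -0.1]
go [np.float64(651.0), np.float64(-233.0), np.float64(231.0), 81] [-0.36, 2.06, 2.22] [19.2, 0.1, -0.1]
go [np.float64(631.0), np.float64(-229.0), np.float64(237.0), 81] [-0.28, 0.71, 0.58] [4.2, 0.1, -0.1]
go [np.float64(606.0), np.float64(-225.0), np.float64(236.0), 81] [-0.28, -1.44, -0.76] [-10.8, 0.1, -0.1]
go [np.float64(579.0), np.float64(-221.0), np.float64(237.0), 81] [-0.32, -3.64, -2.38] [-25.8, 0.1, -0.1]
go [np.float64(546.0), np.float64(-216.0), np.float64(234.0), 81] [-0.35, -6.57, -4.01] [-43.8, 0.1, -0.1]
[452. 123.] 1993.5 xy [ 752.7 -734.8] size [163. 219.] ang 179.1
[331. 133.] 101.0 xy [ 719.  -251.3] size [52. 61.] ang 74.1
[433. 136.] 81.0 xy [ 699.8 -652.1] size [104. 228.] ang 31.4
[170. 197.] 73.5 xy [473.1 389.2] size [24. 55.] ang 89.0
[240.  84.] 59.5 xy [938.1 110.2] size [39. 45.] ang 88.6
[306.  82.] 52.0 xy [ 938.2 -158.1] size [38. 42.] ang 69.0
```

play_rows:
  motion:
    - [[-0.3,-0.7,-0.4,-5,0,0],[-0.3,-1.4,-0.8,-10.8,0,0],[-0.3,-2.1,-1.3,-15.5,0,0],[-0.3,-2.9,-1.8,-20.5,0,0],[-0.3,-3.6,-2.4,-25.5,0,0]]

```text
time: 15.45
tool_pos: [579.6, -219.5, 236.5]
tcp_rot: [120.4, -0.1, 81.0]
ft_force: [1.0, 5.1, -2.6]
finger_gap: 14.4
grip_force: 79.3
```

```bash
python3 pour.py
```

```text
{'time': 15.45, 'tool_pos': [579.62, -219.49, 236.53], 'tcp_rot': [120.43, -0.09, 81.04], 'ft_force': [1.04, 5.07, -2.63], 'finger_gap': 14.43, 'grip_force': 79.27, 'joint_pos': [-41.67, -33.44, 138.67, 57.41, 33.63, -70.43]}
go [np.float64(667.0), np.float64(-235.0), np.float64(222.0), 81] [-0.17, 3.24, 8.39] [59.6, -0.1, -0.0]
go [np.float64(651.0), np.float64(-233.0), np.float64(231.0), 81] [-0.22, 3.2, 6.54] [44.6, -0.1, -0.0]
go [np.float64(631.0), np.float64(-229.0), np.float64(237.0), 81] [-0.14, 2.69, 4.48] [29.6, -0.1, -0.0]
go [np.float64(606.0), np.float64(-225.0), np.float64(236.0), 81] [-0.13, 1.32, 2.35] [14.6, -0.1, -0.0]
go [np.float64(579.0), np.float64(-221.0), np.float64(237.0), 81] [-0.16, 0.02, -0.06] [-0.4, -0.1, -0.1]
go [np.float64(546.0), np.float64(-216.0), np.float64(234.0), 81] [-0.18, -1.93, -2.78] [-18.4, -0.1, -0.1]
[452. 123.] 1996.5 xy [ 752.6 -734.8] size [164. 218.] ang 178.9
[434. 136.] 83.5 xy [ 698.6 -655.1] size [109. 233.] ang 32.4
[170. 197.] 74.5 xy [473.1 389.2] size [24. 55.] ang 89.0
[240.  84.] 58.5 xy [938.1 110.2] size [39. 45.] ang 88.6
[306.  82.] 55.0 xy [ 937.5 -157.9] size [40. 42.] ang 69.0
[323. 165.] 49.5 xy [ 591.6 -214. ] size [26. 39.] ang 80.5
[318. 180.] 36.0 xy [ 530.5 -192.5] size [24. 31.] ang 89.0
```

```bash
python3 - <<'E'
from h import *
st(); a=snap('scene'); b=snap('top'); c=snap('wrist')
f=lambda d,x,y,w,h:cv2.resize(d['pixels'][y:y+h,x:x+w],(400,300))
I=np.vstack([np.hstack([f(a,140,90,160,120),f(b,260,110,120,90)]),np.hstack([f(c,0,0,512,384),f(a,0,0,512,384)])])
cv2.imwrite('pics/c4.png',I[:,:,::-1])
E
```

```text
{'time': 15.5, 'tool_pos': [577.45, -217.6, 231.42], 'tcp_rot': [120.39, -0.25, 81.09], 'ft_force': [-3.37, 1.74, -4.52], 'finger_gap': 14.39, 'grip_force': 79.45, 'joint_pos': [-41.82, -33.58, 139.35, 58.33, 33.56, -71.42]}
```

View pics/c4.png

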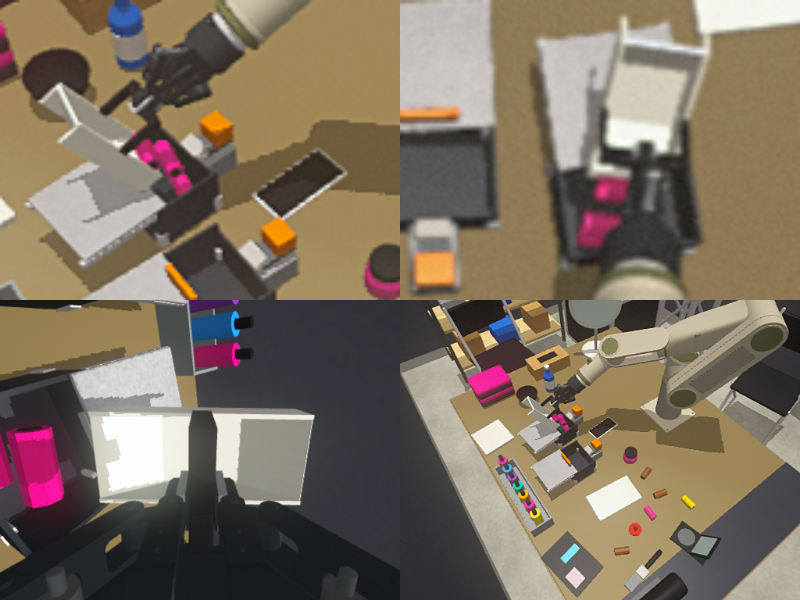

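The trug is empty and the rollers lie in case 2. Now I'll un-tilt and return.

```bash
python3 - <<'E'
from h import *
go(585,-221,245,81,tilt=-54);go(606,-225,255,81,tilt=-45);go(631,-229,260,81,tilt=-30);go(645,-230,265,81,tilt=-17)
B=Ro.from_euler('xyz',[180,0,81],degrees=True)*Ro.from_rotvec([-17,0,0],degrees=True); e=B.as_euler('xyz',degrees=True)
go(645,-230,265,81,tilt=0,frm=([645,-230,265],e))
B=Ro.from_euler('xyz',[180,0,81],degrees=True); e=B.as_euler('xyz',degrees=True)
go(552.4,232.9,200,80.9,frm=([645,-230,265],e))
E
```

```text
go [585, -221, 245, 81] [0.02, 1.01, 0.02] [5.3, -0.0, -0.1]
go [606, -225, 255, 81] [-0.05, 2.96, 1.34] [14.3, -0.0, -0.1]
go [631, -229, 260, 81] [-0.05, 4.68, 3.26] [29.3, -0.1, -0.1]
go [645, -230, 265, 81] [0.08, 5.83, 4.21] [42.3, -0.1, -0.1]
go [645, -230, 265, 81] [0.0, 0.0, 0.0] [17.0, -0.0, -0.0]
go [552.4, 232.9, 200, 80.9] [44.27, -16.39, 6.5] [-0.0, -0.0, 0.1]
```

play_rows:
  motion:
    - [[0,1,0,5.3,0,0],[0,3,1.3,13.5,0,0],[0,3.9,2.4,22,0,0],[0,4.7,3.3,30,0,0],[0,5.4,3.8,36,0,0]]

```text
time: 16.15
tool_pos: [642.7, -233.9, 270.2]
tcp_rot: [156.5, 0.4, 80.6]
ft_force: [1.0, 1.1, -0.2]
finger_gap: 14.6
grip_force: 79.4
```

play_rows:
  motion:
    - [[0,1,0,6,0,0],[0,2,0,12,0,0],[0,2,0,18,0,0],[0,2,0,23.5,0,0],[0,2,0,23.5,0,0]]

```text
time: 16.65
tool_pos: [660.4, -235.3, 271.2]
tcp_rot: [-179.8, 0.3, 80.7]
ft_force: [-0.6, 0.8, -1.8]
finger_gap: 14.4
grip_force: 79.4
```

```bash
python3 - <<'E'
from h import *
st(); go(552.4,232.9,240,80.9); go(552.4,232.9,88,80.9)
E
```

```text
{'time': 16.65, 'tool_pos': [660.38, -235.35, 271.22], 'tcp_rot': [-179.79, 0.27, 80.68], 'ft_force': [-0.63, 0.76, -1.85], 'finger_gap': 14.44, 'grip_force': 79.42, 'joint_pos': [-23.64, 22.93, 62.98, -0.32, 94.22, -14.35]}
go [552.4, 232.9, 240, 80.9] [44.47, -18.22, 2.98] [-0.2, 0.3, -0.2]
go [552.4, 232.9, 88, 80.9] [44.55, -18.17, 18.18] [-0.2, 0.3, -0.2]
```

play_rows:
  motion:
    - [[3,-1.2,0,0,0,0],[7,-2.8,0,0,0,0],[11,-4.4,0,0,0,0],[15,-6.1,0.5,0,0,0],[19,-7.8,1,0,0,0]]

```text
time: 17.15
tool_pos: [611.8, -33.6, 265.2]
tcp_rot: [179.6, 0.2, 80.7]
ft_force: [0.4, 0.8, -1.7]
finger_gap: 14.6
grip_force: 79.5
```

play_rows:
  motion:
    - [[4,-1.6,0.5,0,0,0],[8,-3.3,1,0,0,0],[12,-4.9,1.5,0,0,0],[16,-6.5,2,0,0,0],[20,-8.2,2,0,0,0]]

```text
time: 17.65
tool_pos: [562.4, 177.5, 244.2]
tcp_rot: [179.6, 0.0, 80.7]
ft_force: [-0.0, 0.4, -1.8]
finger_gap: 14.5
grip_force: 79.5
```

play_rows:
  motion:
    - [[3,-1.2,0,0,0,0],[5.5,-2.2,2,0,0,0],[5.5,-2.2,4,0,0,0],[5.5,-2.2,6,0,0,0],[5.5,-2.2,6,0,0,0]]

```text
time: 18.15
tool_pos: [548.2, 233.8, 181.2]
tcp_rot: [179.9, 0.1, 80.8]
ft_force: [-0.7, -0.1, -2.9]
finger_gap: 14.8
grip_force: 79.4
```

```bash
python3 - <<'E'
from h import *
st(); go(552.4,232.9,110,80.9); go(552.4,232.9,88,80.9)
d=snap('top'); cents(d,*PK,13,20)
E
```

```text
{'time': 18.15, 'tool_pos': [548.17, 233.84, 181.19], 'tcp_rot': [179.93, 0.14, 80.78], 'ft_force': [-0.67, -0.12, -2.92], 'finger_gap': 14.76, 'grip_force': 79.41, 'joint_pos': [18.27, 8.44, 89.47, -0.15, 82.09, 27.51]}
go [552.4, 232.9, 110, 80.9] [-0.01, 0.42, 7.12] [0.1, 0.1, -0.1]
go [552.4, 232.9, 88, 80.9] [-0.0, 0.42, 9.32] [0.1, 0.1, -0.1]
[452. 123.] 1988.5 xy [ 752.7 -734.6] size [163. 219.] ang 179.1
[321. 181.] 107.5 xy [ 526.3 -204.1] size [32. 63.] ang 89.0
[432. 135.] 79.0 xy [ 705.2 -648.9] size [ 96. 223.] ang 28.2
[319. 163.] 70.5 xy [ 598.7 -200.9] size [22. 61.] ang 95.4
[241.  84.] 58.5 xy [937.1 110.1] size [39. 45.] ang 98.6
[306.  82.] 52.5 xy [ 937.5 -157.9] size [40. 42.] ang 69.0
```

play_rows:
  motion:
    - [[0,0.4,2.5,0,0,0],[0,0.4,5,0,0,0],[0,0.4,7.5,0,0,0],[0,0.4,8.5,0,0,0],[0,0.4,8.5,0,0,0]]

```text
time: 18.7
tool_pos: [552.6, 233.2, 97.9]
tcp_rot: [180.0, 0.0, 80.8]
ft_force: [-0.0, -0.5, -1.4]
finger_gap: 14.6
grip_force: 79.4
```

play_rows:
  motion:
    - [[0,0,0.3,0,0,0],[0,0,0.3,0,0,0],[0,0,0.3,0,0,0]]

```text
time: 19.0
tool_pos: [553.5, 233.9, 96.4]
tcp_rot: [179.9, -0.1, 80.9]
ft_force: [0.7, -0.2, -1.6]
finger_gap: 14.4
grip_force: 79.5
```

```bash
python3 - <<'E'
from h import *
st(); go(552.4,232.9,88,80.9)
d=snap('top'); cents(d,*PK,13,20); cv2.imwrite('pics/t5.png',cv2.resize(d['pixels'][140:210,290:370],(800,600))[:,:,::-1])
cv2.imwrite('pics/t5.png',cv2.resize(d['pixels'][135:225,150:390],(800,300),interpolation=cv2.INTER_CUBIC)[:,:,::-1])
E
```

```text
{'time': 19.0, 'tool_pos': [553.47, 233.92, 96.39], 'tcp_rot': [179.88, -0.05, 80.86], 'ft_force': [0.66, -0.19, -1.56], 'finger_gap': 14.43, 'grip_force': 79.49, 'joint_pos': [18.03, 13.26, 93.23, -0.01, 73.37, 27.17]}
go [552.4, 232.9, 88, 80.9] [-0.12, -0.09, 0.84] [0.1, -0.1, -0.0]
[453. 123.] 1992.0 xy [ 752.7 -735.3] size [165. 218.] ang 178.9
[321. 181.] 106.5 xy [ 526.3 -204.1] size [32. 63.] ang 89.0
[432. 135.] 81.0 xy [ 704.  -650.2] size [ 98. 225.] ang 29.1
[320. 163.] 71.5 xy [ 598.4 -200.9] size [23. 61.] ang 95.4
[240.  84.] 56.0 xy [938.2 112.3] size [39. 41.] ang 88.6
[306.  82.] 51.5 xy [ 938.2 -158.1] size [38. 42.] ang 69.0
```

View pics/t5.png

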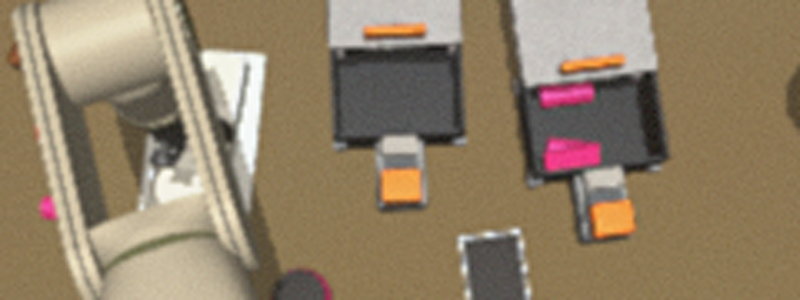

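Case 2 holds one roller at the back and what looks like two at the front. Case 1 is empty. Setting the trug down.

play_rows:
  motion:
    - [[-0.1,-0.1,0.3,0,0,0],[-0.1,-0.1,0.6,0,0,0],[-0.1,-0.1,0.8,0,0,0],[-0.1,-0.1,0.8,0,0,0]]

```text
time: 19.45
tool_pos: [551.3, 232.8, 87.3]
tcp_rot: [-180.0, 0.0, 80.9]
ft_force: [-3.7, -1.3, 5.5]
finger_gap: 14.5
grip_force: 80.3
```

play_rows:
  motion:
    - [[0,0,0.1,0,0,0],[0,0,0.1,0,0,0],[0,0,0.1,0,0,0]]

```text
time: 19.75
tool_pos: [551.3, 232.8, 87.3]
tcp_rot: [-180.0, 0.0, 80.9]
ft_force: [-7.1, -3.5, 12.1]
finger_gap: 14.4
grip_force: 81.3
```

play_rows:
  motion:
    - [[0,0,-0.1,0,0,0],[0,0,-0.1,0,0,0],[0,0,-0.1,0,0,0],[0,0,-0.1,0,0,0],[0,0,-0.1,0,0,0]]
  jaw: 0.8

```text
time: 20.25
tool_pos: [551.3, 232.8, 86.6]
tcp_rot: [-180.0, 0.0, 80.9]
ft_force: [0.0, 0.7, -0.3]
finger_gap: 68.0
grip_force: 0.0
```

play_rows:
  motion:
    - [[0,0,-3,0,0,0],[0,0,-7,0,0,0],[0,0,-11,0,0,0],[0,0,-15,0,0,0],[0,0,-17,0,0,0]]

```text
time: 20.75
tool_pos: [552.8, 233.3, 261.7]
tcp_rot: [179.7, -0.1, 80.9]
ft_force: [1.0, 1.6, 1.3]
finger_gap: 68.4
grip_force: 0.0
```

```bash
python3 - <<'E'
from h import *
st(); d=snap('wrist'); 
for c,z in((PK,13),(RD,8),(WH,3)): cents(d,*c,z,100)
t=snap('top');cents(t,*PK,13,20)
s=snap('scene'); print('sc');cents(s,*PK,13,20);cents(s,*RD,8,20)
go(473,390,150,87)
E
```

```text
{'time': 20.75, 'tool_pos': [552.76, 233.27, 261.68], 'tcp_rot': [179.7, -0.15, 80.87], 'ft_force': [1.0, 1.61, 1.28], 'finger_gap': 68.41, 'grip_force': 0.0, 'joint_pos': [17.99, 6.52, 83.14, -0.0, 90.01, 27.12]}
[173.  44.] 1156.5 xy [469.3 388.1] size [28. 65.] ang 87.2
[140. 239.] 422.0 xy [356.1 134.2] size [32. 65.] ang 174.7
[504. 214.] 400.0 xy [899.9  86.8] size [21. 57.] ang 94.4
[248.  22.] 1556.5 xy [566.9 399.9] size [48. 53.] ang 170.9
[257. 152.] 11609.0 xy [551.  231.9] size [132. 220.] ang 174.3
[404. 351.] 1205.5 xy [ 751.5 -156. ] size [85. 85.] ang 78.3
[450. 276.] 342.0 xy [830.2 -15.8] size [49. 50.] ang 170.7
[453. 123.] 1990.5 xy [ 752.7 -735.5] size [164. 218.] ang 178.9
[321. 181.] 107.5 xy [ 526.3 -204.1] size [32. 63.] ang 89.0
[433. 135.] 77.0 xy [ 702.7 -651.5] size [101. 227.] ang 29.9
[319. 163.] 71.5 xy [ 598.7 -200.9] size [22. 61.] ang 95.4
[240.  84.] 60.0 xy [938.1 110.2] size [39. 45.] ang 88.6
[306.  82.] 50.0 xy [ 938.2 -158.1] size [38. 42.] ang 69.0
[174. 198.] 27.5 xy [470.9 373.3] size [20. 24.] ang 89.0
sc
[114. 102.] 1211.0 xy [ 700.9 -801.4] size [192. 239.] ang 1.6
[123. 121.] 190.5 xy [ 716.8 -658.4] size [ 43. 205.] ang 177.1
[319. 271.] 117.0 xy [469.3 385.5] size [28. 61.] ang 87.0
[213. 160.] 88.0 xy [ 510.7 -236.6] size [51. 55.] ang 83.1
[166. 262.] 83.0 xy [880.3  50.7] size [42. 58.] ang 89.9
[131. 205.] 42.0 xy [ 879.9 -235.4] size [39. 40.] ang 3.5
[298. 205.] 42.0 xy [359.  136.9] size [25. 51.] ang 177.1
[300. 293.] 190.5 xy [567.9 404.4] size [50. 54.] ang 49.8
go [473, 390, 150, 87] [14.21, -10.37, 10.89] [0.2, -0.1, -6.1]
```

play_rows:
  motion:
    - [[3.5,-2.6,0,0,0,-2],[7,-5.2,3,0,0,-4],[10.5,-7.8,7,0,0,-6],[14,-10.6,10.5,0,0,-6],[14,-10.6,10.5,0,0,-6]]
  jaw: 1

```text
time: 21.4
tool_pos: [464.0, 388.5, 145.3]
tcp_rot: [-179.6, 0.3, 87.0]
ft_force: [-0.5, -0.3, -0.1]
finger_gap: 85.5
grip_force: 0.0
```

```bash
python3 - <<'E'
from h import *
st(); d=snap('wrist'); o=cents(d,*PK,13,100); cents(d,*RD,8,100)
go(*o[0][0],5,o[0][2])
E
```

```text
{'time': 21.4, 'tool_pos': [463.96, 388.54, 145.29], 'tcp_rot': [-179.55, 0.27, 87.01], 'ft_force': [-0.47, -0.26, -0.06], 'finger_gap': 85.45, 'grip_force': 0.0, 'joint_pos': [35.05, 11.85, 89.5, 0.06, 79.17, 38.03]}
[266. 176.] 1554.5 xy [469.8 384.1] size [25. 65.] ang 88.2
[363. 152.] 2475.5 xy [567.1 403.7] size [54. 55.] ang 111.8
go [np.float64(469.78250409813893), np.float64(384.13866220025295), 5, np.float64(88.16826162148185)] [-0.39, 0.78, 13.96] [-0.5, 0.3, -1.1]
```

play_rows:
  motion:
    - [[-0.2,0.3,4,0,0,0],[-0.2,0.3,8,0,0,0],[-0.2,0.3,12,0,0,0],[-0.2,0.3,13.7,0,0,0],[-0.2,0.3,13.7,0,0,0]]

```text
time: 21.95
tool_pos: [469.8, 383.5, 11.5]
tcp_rot: [-179.7, 0.2, 86.8]
ft_force: [0.3, -0.5, -0.0]
finger_gap: 85.4
grip_force: 0.0
```

play_rows:
  motion:
    - [[0,0,0,0,0,0],[0,0,0,0,0,0],[0,0,0,0,0,0],[0,0,0,0,0,0]]
  jaw: 0
  squeeze: 30

```text
time: 22.35
tool_pos: [472.9, 386.4, 16.6]
tcp_rot: [179.9, -0.1, 86.9]
ft_force: [0.7, -0.2, 0.0]
finger_gap: 28.3
grip_force: 0.0
```

play_rows:
  motion:
    - [[0,0,0,0,0,0],[0,0,-2,0,0,0],[0,0,-5,0,0,0],[0,0,-10,0,0,0],[0,0,-15,0,0,0]]

```text
time: 22.85
tool_pos: [471.0, 385.2, 166.0]
tcp_rot: [-179.9, 0.1, 86.9]
ft_force: [0.7, 0.6, 0.1]
finger_gap: 24.4
grip_force: 29.6
```

```bash
python3 - <<'E'
from h import *
st(); go(540,-235,240,92);go(540,-235,110,92)
d=snap('wrist','w6.png')
E
```

```text
{'time': 22.85, 'tool_pos': [471.03, 385.23, 165.96], 'tcp_rot': [-179.92, 0.06, 86.87], 'ft_force': [0.74, 0.64, 0.14], 'finger_gap': 24.36, 'grip_force': 29.57, 'joint_pos': [34.45, 11.03, 88.2, -0.0, 80.86, 37.58]}
go [540, -235, 240, 92] [-61.56, 10.26, -7.35] [-0.1, 0.1, -5.1]
go [540, -235, 110, 92] [-61.55, 10.28, 5.65] [-0.1, 0.1, -5.1]
```

View pics/w6.png

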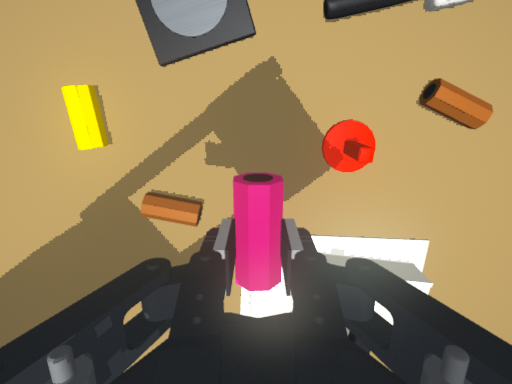

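play_rows:
  motion:
    - [[-3,0.5,-2,0,0,0],[-7,1.1,-4,0,0,-2],[-11.5,1.8,-6,0,0,-4],[-16,2.6,-7,0,0,-6],[-20.5,3.4,-7,0,0,-9]]

```text
time: 23.4
tool_pos: [495.7, 178.0, 237.7]
tcp_rot: [179.7, -0.0, 96.0]
ft_force: [1.9, 0.1, 1.2]
finger_gap: 24.3
grip_force: 29.6
```

```bash
python3 - <<'E'
from h import *
st(); go(549,-238,220,96.7)
E
```

```text
{'time': 23.4, 'tool_pos': [495.67, 177.97, 237.73], 'tcp_rot': [179.72, -0.04, 95.99], 'ft_force': [1.86, 0.1, 1.2], 'finger_gap': 24.3, 'grip_force': 29.59, 'joint_pos': [14.18, -4.38, 96.66, -0.01, 87.43, 8.18]}
go [549, -238, 220, 96.7] [-41.93, 0.95, 1.75] [0.3, -0.0, -0.7]
```

play_rows:
  motion:
    - [[-4,0.1,0,0,0,0],[-8,0.2,0,0,0,0],[-12.5,0.4,0,0,0,0],[-17,0.5,0,0,0,0],[-21.5,0.6,0,0,0,0]]

```text
time: 23.9
tool_pos: [522.6, -35.8, 235.4]
tcp_rot: [179.9, 0.0, 95.9]
ft_force: [0.2, -0.0, -0.8]
finger_gap: 24.4
grip_force: 29.6
```

play_rows:
  motion:
    - [[-4.5,0,0,0,0,0],[-9,0.1,0,0,0,0],[-13.5,0.2,0,0,0,0],[-18,0.3,0,0,0,0],[-20.4,0.3,1.5,0,0,0]]

```text
time: 24.4
tool_pos: [547.5, -240.9, 222.4]
tcp_rot: [179.8, 0.2, 95.7]
ft_force: [0.3, 0.6, -0.9]
finger_gap: 24.3
grip_force: 29.6
```

```bash
python3 - <<'E'
from h import *
st(); go(549,-238,120,96.7); go(549,-238,78,96.7)
d=snap('wrist','w7.png')
E
```

```text
{'time': 24.4, 'tool_pos': [547.46, -240.94, 222.44], 'tcp_rot': [179.76, 0.22, 95.74], 'ft_force': [0.27, 0.58, -0.85], 'finger_gap': 24.26, 'grip_force': 29.59, 'joint_pos': [-28.64, 7.1, 86.59, -0.05, 85.99, -34.38]}
go [549, -238, 120, 96.7] [0.32, 0.14, 10.24] [0.2, 0.2, -1.0]
go [549, -238, 78, 96.7] [0.33, 0.12, 14.44] [0.2, 0.2, -1.0]
```

View pics/w7.png

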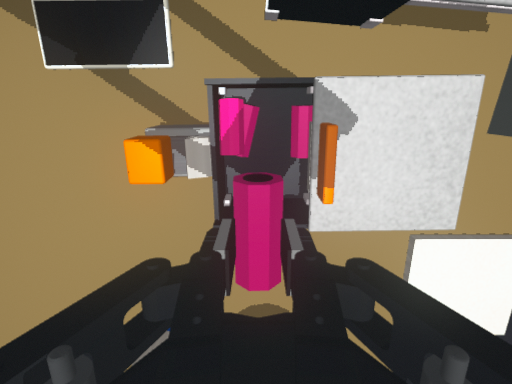

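Three rollers lie at the left (+y) end of the case and the held one sits over the free end. Lowering and releasing with a half opening.

play_rows:
  motion:
    - [[-0.4,0.1,3,0,0,-1],[-0.8,0.1,7,0,0,-1],[-0.8,0.1,11,0,0,-1],[-0.8,0.1,14.4,0,0,-1],[-0.8,0.1,14.4,0,0,-1]]

```text
time: 24.95
tool_pos: [544.1, -242.3, 69.8]
tcp_rot: [-179.5, -0.3, 96.9]
ft_force: [-1.7, 1.0, -0.9]
finger_gap: 24.4
grip_force: 29.6
```

play_rows:
  motion:
    - [[0,0,0,0,0,0],[0,0,0,0,0,0],[0,0,0,0,0,0],[0,0,0,0,0,0]]
  jaw: 0.5

```text
time: 25.35
tool_pos: [549.5, -245.2, 78.2]
tcp_rot: [179.8, 0.1, 96.9]
ft_force: [-0.0, 0.7, 0.4]
finger_gap: 42.9
grip_force: 0.0
```

play_rows:
  motion:
    - [[0,0,-3,0,0,0],[0,0,-7,0,0,0],[0,0,-11,0,0,0],[0,0,-14,0,0,0]]

```text
time: 25.75
tool_pos: [549.0, -245.0, 220.1]
tcp_rot: [179.8, 0.1, 96.9]
ft_force: [0.4, -0.5, 1.7]
finger_gap: 42.3
grip_force: 0.0
```

```bash
python3 - <<'E'
from h import *
st(); d=snap('wrist','w8.png'); cents(d,*PK,18,100); print('rib');cents(d,*OR,127,100)
t=snap('top');cents(t,*PK,13,20); print('rd'); cents(t,*RD,8,20)
E
```

```text
{'time': 25.75, 'tool_pos': [549.03, -245.01, 220.06], 'tcp_rot': [179.81, 0.14, 96.87], 'ft_force': [0.38, -0.49, 1.71], 'finger_gap': 42.33, 'grip_force': 0.0, 'joint_pos': [-28.93, 7.72, 86.17, -0.0, 85.87, -35.81]}
[287. 145.] 1972.5 xy [ 581.8 -225. ] size [ 49. 111.] ang 89.2
[238. 123.] 1909.5 xy [ 520.3 -203.9] size [47. 70.] ang 96.9
rib
[146. 154.] 2198.0 xy [ 451.5 -229.6] size [40. 43.] ang 96.4
[327. 161.] 1237.0 xy [ 603.6 -218.2] size [14. 70.] ang 95.9
[453. 123.] 1991.5 xy [ 752.7 -735.3] size [164. 219.] ang 179.1
[432. 135.] 79.0 xy [ 705.2 -648.9] size [ 96. 223.] ang 28.2
[332. 169.] 64.0 xy [ 573.4 -249. ] size [24. 47.] ang 88.9
[240.  84.] 59.5 xy [938.1 110.2] size [39. 45.] ang 88.6
[306.  82.] 51.0 xy [ 938.2 -158.1] size [38. 42.] ang 69.0
[324. 181.] 46.0 xy [ 526.1 -215.8] size [24. 39.] ang 89.0
[315. 164.] 24.5 xy [ 596.8 -183.1] size [20. 24.] ang 88.9
rd
[168. 174.] 130.5 xy [568.3 403. ] size [52. 53.] ang 1.4
```

View pics/w8.png

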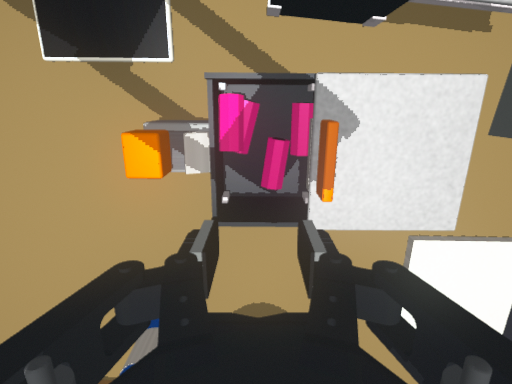

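Four rollers are in case 2. Next I close the jaw, turn, and go behind rib 2, which is at pixel (328,160) or about (606,-217).

play_rows:
  motion:
    - [[0,2,0,0,0,8.5],[0.2,4,0,0,0,17],[0.5,6,0,0,0,25.5],[1,8,0,0,0,34],[2,10,0,0,0,42.5]]
  jaw: 0

```text
time: 26.35
tool_pos: [645.6, -213.0, 215.6]
tcp_rot: [180.0, 0.0, 54.0]
ft_force: [-0.1, 0.7, 0.1]
finger_gap: -0.3
grip_force: 0.0
```

play_rows:
  motion:
    - [[0,0,0,0,0,8.5],[0,0,0,0,0,17],[0,0,0,0,0,25.5],[0,0,0,0,0,34],[0,0,0,0,0,42.5]]

```text
time: 26.85
tool_pos: [645.0, -212.6, 215.6]
tcp_rot: [-180.0, 0.0, 11.5]
ft_force: [0.5, -0.0, -0.3]
finger_gap: 0.1
grip_force: 0.0
```

play_rows:
  motion:
    - [[0,0,0,0,0,5.2],[0,0,0,0,0,5.2],[0,0,0,0,0,5.2]]

```text
time: 27.15
tool_pos: [645.0, -212.7, 215.8]
tcp_rot: [-180.0, 0.0, 6.8]
ft_force: [-0.9, 0.4, 0.2]
finger_gap: -0.2
grip_force: 0.0
```

```bash
python3 - <<'E'
from h import *
st(); d=snap('wrist'); cents(d,*OR,127,100); print(cents(d,*PK,13,100,False)); go(652,-212,135,6.7); go(652,-212,112,6.7)
t=snap('top'); cents(t,*OR,127,20)
E
```

```text
{'time': 27.15, 'tool_pos': [644.99, -212.73, 215.78], 'tcp_rot': [-180.0, 0.0, 6.83], 'ft_force': [-0.94, 0.36, 0.17], 'finger_gap': -0.22, 'grip_force': 0.0, 'joint_pos': [-22.58, 20.1, 72.24, -0.0, 87.66, 60.59]}
[ 48. 303.] 1104.5 xy [503.8 -26.3] size [35. 43.] ang 88.0
[ 23. 154.] 510.0 xy [649.1 -17.9] size [10. 38.] ang 91.5
[284. 228.] 171.5 xy [ 609.7 -241.1] size [ 9. 23.] ang 96.8
[232. 228.] 157.5 xy [ 604.2 -195.2] size [ 9. 21.] ang 96.8
[(array([361.63380947, 113.01426215]), [np.float64(28.617762969326854), np.float64(49.419832423428964)], np.float64(49.602341648347306)), (array([ 523.48864286, -181.02122101]), [np.float64(11.595858100037054), np.float64(25.820690895919093)], np.float64(170.9679707456391))]
go [652, -212, 135, 6.7] [0.71, 0.01, 8.08] [-0.0, 0.0, 0.1]
go [652, -212, 112, 6.7] [0.71, 0.01, 10.38] [-0.0, 0.0, 0.1]
[270. 190.] 93.0 xy [475.2  -2.9] size [33. 40.] ang 89.0
[254.  83.] 63.5 xy [887.4  51.2] size [40. 42.] ang 88.6
[179. 222.] 49.5 xy [368.6 322.1] size [18. 52.] ang 165.1
[157. 147.] 42.0 xy [645.4 410.4] size [17. 54.] ang 149.2
[268. 144.] 31.5 xy [648.4  -0. ] size [ 8. 59.] ang 88.8
```

play_rows:
  motion:
    - [[0.7,0,3,0,0,0],[0.7,0,6,0,0,0],[0.7,0,9,0,0,0],[0.7,0,10.3,0,0,0],[0.7,0,10.3,0,0,0]]

```text
time: 27.75
tool_pos: [650.3, -211.2, 110.0]
tcp_rot: [-179.9, 0.2, 6.7]
ft_force: [0.1, -0.6, -0.2]
finger_gap: -0.3
grip_force: 0.0
```

play_rows:
  motion:
    - [[-1,0,0,0,0,0],[-2,0,0,0,0,0],[-3,0,0,0,0,0],[-4,0,0,0,0,0],[-5,0,0,0,0,0]]

```text
time: 28.25
tool_pos: [602.6, -218.2, 114.4]
tcp_rot: [179.9, -0.2, 6.7]
ft_force: [2.9, 0.6, 2.1]
finger_gap: 0.1
grip_force: 1.6
```

play_rows:
  motion:
    - [[-1.8,0,0,0,0,0],[-3.6,0,0,0,0,0],[-5.4,0,0,0,0,0],[-7.2,0,0,0,0,0],[-8.5,0,0,0,0,0]]

```text
time: 28.75
tool_pos: [518.0, -227.7, 114.2]
tcp_rot: [179.9, -0.2, 6.7]
ft_force: [10.5, 3.2, 2.8]
finger_gap: -0.3
grip_force: 5.0
```

play_rows:
  motion:
    - [[-0.3,0,0,0,0,0],[-0.6,0,0,0,0,0],[-0.9,0,0,0,0,0],[-1.2,0,0,0,0,0],[-1.5,0,0,0,0,0]]

```text
time: 29.25
tool_pos: [505.2, -229.2, 114.2]
tcp_rot: [179.9, -0.3, 6.7]
ft_force: [12.1, 2.5, -0.1]
finger_gap: 0.1
grip_force: 6.3
```

```bash
python3 - <<'E'
from h import *
st(); d=snap('wrist'); cents(d,*OR,127,100); d=snap('scene'); cents(d,*OR,127,30)
E
```

```text
{'time': 29.25, 'tool_pos': [505.19, -229.21, 114.2], 'tcp_rot': [179.92, -0.33, 6.69], 'ft_force': [12.13, 2.46, -0.07], 'finger_gap': 0.12, 'grip_force': 6.28, 'joint_pos': [-29.79, 5.18, 100.26, 0.14, 74.25, 53.49]}
[304. 254.] 508.0 xy [ 501.3 -253.9] size [13. 16.] ang 96.6
[212. 254.] 501.5 xy [ 495.9 -206.9] size [13. 16.] ang 96.6
[258. 306.] 191.5 xy [ 466.8 -234.4] size [ 6. 13.] ang 7.0
[171.  13.] 183.0 xy [  205.5 -1113.1] size [148. 164.] ang 163.1
[224. 144.] 147.0 xy [ 467.9 -198. ] size [64. 70.] ang 14.6
[251. 184.] 136.5 xy [494.2  19.1] size [46. 60.] ang 93.7
[284. 320.] 127.0 xy [691.9 460. ] size [23. 54.] ang 152.2
[91. 46.] 121.0 xy [  655.1 -1088.1] size [64. 97.] ang 2.3
[333. 247.] 90.5 xy [419.5 373. ] size [23. 55.] ang 166.9
[98. 61.] 85.0 xy [ 671.1 -961.5] size [ 79. 118.] ang 82.9
[315. 220.] 80.5 xy [404.  263.5] size [23. 56.] ang 18.9
[212. 204.] 57.0 xy [650.7   6.7] size [15. 79.] ang 91.1
[170.  90.] 38.0 xy [ 493.5 -595.8] size [ 88. 159.] ang 109.1
```

play_rows:
  motion:
    - [[-0.2,0,0,0,0,0],[-0.4,0,0,0,0,0],[-0.6,0,0,0,0,0],[-0.8,0,0,0,0,0],[-1,0,0,0,0,0]]

```text
time: 29.85
tool_pos: [494.5, -230.4, 114.0]
tcp_rot: [179.9, -0.2, 6.7]
ft_force: [5.2, 3.0, 4.3]
finger_gap: -0.2
grip_force: 2.8
```

play_rows:
  motion:
    - [[-0.1,0,0,0,0,0],[-0.2,0,0,0,0,0],[-0.3,0,0,0,0,0]]

```text
time: 30.15
tool_pos: [491.1, -230.8, 114.0]
tcp_rot: [180.0, -0.2, 6.7]
ft_force: [4.9, 2.6, 4.0]
finger_gap: -0.1
grip_force: 2.8
```

play_rows:
  motion:
    - [[-0.1,0,0,0,0,0],[-0.2,0,0,0,0,0],[-0.3,0,0,0,0,0]]

```text
time: 30.45
tool_pos: [489.9, -231.0, 114.2]
tcp_rot: [179.9, -0.4, 6.7]
ft_force: [18.6, 3.1, -4.6]
finger_gap: 0.2
grip_force: 9.3
```

play_rows:
  motion:
    - [[-0.1,0,0,0,0,0],[-0.1,0,0,0,0,0],[0.5,0,0,0,0,0],[1.5,0,0,0,0,0],[1.5,0,-3,0,0,0]]

```text
time: 30.95
tool_pos: [499.4, -227.7, 138.4]
tcp_rot: [-179.7, 0.4, 6.7]
ft_force: [0.3, 0.0, 0.1]
finger_gap: 0.4
grip_force: 0.0
```

play_rows:
  motion:
    - [[0,0,-4,0,0,0],[0,0,-8,0,0,0],[0,0,-8,0,0,0]]

```text
time: 31.25
tool_pos: [504.5, -231.1, 229.7]
tcp_rot: [179.7, -0.4, 6.7]
ft_force: [1.4, -0.8, 0.5]
finger_gap: -0.1
grip_force: 0.0
```

```bash
python3 - <<'E'
from h import *
st(); d=snap('wrist'); cents(d,*OR,127,100); d=snap('top'); cents(d,*OR,127,30)
go(640,0,230,1)
E
```

```text
{'time': 31.25, 'tool_pos': [504.51, -231.13, 229.71], 'tcp_rot': [179.65, -0.42, 6.66], 'ft_force': [1.43, -0.79, 0.47], 'finger_gap': -0.07, 'grip_force': 0.0, 'joint_pos': [-29.89, 0.01, 93.22, -0.03, 86.22, 53.46]}
[ 35. 173.] 2427.5 xy [491.  -35.6] size [39. 59.] ang 91.7
[256. 212.] 1459.0 xy [ 475.6 -233.7] size [31. 68.] ang 96.5
[333. 200.] 111.5 xy [ 435.6 -231.4] size [37. 46.] ang 97.2
[270. 190.] 93.0 xy [475.2  -2.9] size [33. 40.] ang 89.0
[254.  83.] 65.0 xy [887.4  51.2] size [40. 42.] ang 88.6
[179. 222.] 51.5 xy [367.  322.1] size [18. 49.] ang 167.1
[157. 147.] 46.0 xy [645.3 411. ] size [17. 53.] ang 155.3
[268. 144.] 32.0 xy [648.4  -0. ] size [ 8. 59.] ang 88.8
go [640, 0, 230, 1] [16.34, -21.24, -0.62] [0.1, -0.1, 5.7]
```

Lid 2 is latched and shut. Now lid 1.

play_rows:
  motion:
    - [[3.5,-4,0,0,0,1.2],[7.5,-8,0,0,0,2.4],[11.5,-12,0,0,0,3.6],[15,-16,0,0,0,4.8],[18.5,-20,0,0,0,5.4]]

```text
time: 31.85
tool_pos: [649.3, -26.2, 220.1]
tcp_rot: [-180.0, 0.2, 1.2]
ft_force: [0.4, -0.9, 1.2]
finger_gap: 0.1
grip_force: 0.0
```

play_rows:
  motion:
    - [[2.5,-0.6,0,0,0,0],[2.5,-0.6,0,0,0,0],[2.5,-0.6,0,0,0,0]]

```text
time: 32.15
tool_pos: [673.4, -21.1, 220.0]
tcp_rot: [-180.0, 0.3, 1.3]
ft_force: [0.4, -1.0, -0.2]
finger_gap: 0.2
grip_force: 0.0
```

```bash
python3 - <<'E'
from h import *
st(); d=snap('wrist'); cents(d,*OR,127,50)
go(695,0,112,1.4)
E
```

```text
{'time': 32.15, 'tool_pos': [673.39, -21.12, 219.99], 'tcp_rot': [-179.99, 0.27, 1.31], 'ft_force': [0.43, -1.05, -0.17], 'finger_gap': 0.24, 'grip_force': 0.0, 'joint_pos': [-6.14, 19.41, 72.65, -0.03, 88.21, 82.56]}
[234. 210.] 714.0 xy [649.1  -1.3] size [10. 69.] ang 91.3
go [695, 0, 112, 1.4] [2.26, -2.12, 10.87] [-0.0, 0.2, -0.1]
```

play_rows:
  motion:
    - [[2.2,-2,2,0,0,0],[2.2,-2,5,0,0,0],[2.2,-2,8,0,0,0],[2.2,-2,10.6,0,0,0],[2.2,-2,10.6,0,0,0]]

```text
time: 32.7
tool_pos: [691.7, -1.8, 111.2]
tcp_rot: [-180.0, 0.5, 1.2]
ft_force: [-0.7, -0.6, 0.0]
finger_gap: -0.0
grip_force: 0.0
```

play_rows:
  motion:
    - [[0,0,0,0,0,0],[-1.5,0,0,0,0,0],[-3,0,0,0,0,0],[-4,0,0,0,0,0],[-5,0,0,0,0,0]]

```text
time: 33.2
tool_pos: [647.6, -2.7, 120.3]
tcp_rot: [180.0, -0.3, 1.2]
ft_force: [3.3, -0.4, -1.5]
finger_gap: 0.3
grip_force: 1.5
```

play_rows:
  motion:
    - [[-1.8,0,0,0,0,0],[-3.6,0,0,0,0,0],[-5.4,0,0,0,0,0],[-7.2,0,0,0,0,0],[-8.4,0,0,0,0,0]]

```text
time: 33.7
tool_pos: [563.9, -4.7, 120.5]
tcp_rot: [179.9, -0.4, 1.2]
ft_force: [5.7, -0.2, -3.8]
finger_gap: -0.1
grip_force: 2.7
```

```bash
python3 - <<'E'
from h import *
st()
E
```

```text
{'time': 33.7, 'tool_pos': [563.89, -4.66, 120.47], 'tcp_rot': [179.93, -0.41, 1.23], 'ft_force': [5.75, -0.2, -3.83], 'finger_gap': -0.05, 'grip_force': 2.72, 'joint_pos': [-5.67, 6.1, 98.58, -0.02, 74.9, 83.11]}
```

play_rows:
  motion:
    - [[-0.3,0,0.2,0,0,0],[-0.6,0,0.4,0,0,0],[-0.9,0,0.6,0,0,0],[-1.2,0,0.6,0,0,0],[-1.5,0,0.6,0,0,0]]

```text
time: 34.2
tool_pos: [554.4, -4.7, 116.7]
tcp_rot: [179.9, -1.0, 1.2]
ft_force: [19.0, 0.6, 5.1]
finger_gap: -0.0
grip_force: 9.6
```

play_rows:
  motion:
    - [[-0.2,0,0,0,0,0],[-0.4,0,0,0,0,0],[-0.6,0,0,0,0,0],[-0.8,0,0,0,0,0],[-1,0,0,0,0,0]]

```text
time: 34.7
tool_pos: [545.4, -4.9, 116.8]
tcp_rot: [179.9, -1.1, 1.2]
ft_force: [23.6, 0.3, 2.1]
finger_gap: -0.0
grip_force: 11.9
```

play_rows:
  motion:
    - [[-0.1,0,0,0,0,0],[-0.2,0,0,0,0,0],[-0.3,0,0,0,0,0]]

```text
time: 35.0
tool_pos: [539.7, -5.0, 115.7]
tcp_rot: [179.9, -0.7, 1.2]
ft_force: [12.7, 0.7, 6.5]
finger_gap: 0.1
grip_force: 6.6
```

play_rows:
  motion:
    - [[-0.1,0,0,0,0,0],[-0.2,0,0,0,0,0],[-0.3,0,0,0,0,0]]

```text
time: 35.3
tool_pos: [537.2, -5.0, 115.7]
tcp_rot: [179.9, -0.8, 1.2]
ft_force: [12.0, -0.3, -0.4]
finger_gap: -0.2
grip_force: 3.2
```

play_rows:
  motion:
    - [[-0.1,0,0,0,0,0],[-0.2,0,0,0,0,0],[-0.3,0,0,0,0,0]]

```text
time: 35.6
tool_pos: [531.5, -5.0, 114.1]
tcp_rot: [180.0, -0.4, 1.2]
ft_force: [9.5, -0.4, 2.2]
finger_gap: -0.1
grip_force: 5.2
```

play_rows:
  motion:
    - [[-0.1,0,0,0,0,0],[-0.2,0,0,0,0,0],[-0.3,0,0,0,0,0]]

```text
time: 35.9
tool_pos: [531.2, -5.1, 114.4]
tcp_rot: [180.0, -0.8, 1.2]
ft_force: [25.1, 0.8, -9.9]
finger_gap: 0.0
grip_force: 12.3
```

play_rows:
  motion:
    - [[0,0,0,0,0,0],[0.8,0,0,0,0,0],[2,0,0,0,0,0],[2,0,-4,0,0,0],[2,0,-9,0,0,0]]

```text
time: 36.4
tool_pos: [543.5, -4.2, 199.7]
tcp_rot: [-180.0, 0.3, 1.3]
ft_force: [2.2, 0.1, 0.2]
finger_gap: 0.1
grip_force: 0.0
```

```bash
python3 - <<'E'
from h import *
st(); d=snap('wrist'); cents(d,*OR,127,100); d=snap('top'); cents(d,*OR,127,30); print('rd');cents(d,*RD,8,30); s=snap('scene'); cents(s,*RD,8,30)
go(480,200,250,45); go(530,380,250,45)
E
```

```text
{'time': 36.4, 'tool_pos': [543.51, -4.15, 199.75], 'tcp_rot': [-179.96, 0.34, 1.25], 'ft_force': [2.2, 0.12, 0.24], 'finger_gap': 0.13, 'grip_force': 0.0, 'joint_pos': [-5.84, 0.02, 96.36, 0.0, 83.96, 82.9]}
[485. 285.] 1615.5 xy [ 460.6 -207. ] size [42. 47.] ang 96.1
[256. 218.] 699.0 xy [520.4  -4.3] size [ 9. 69.] ang 91.2
[ 74. 294.] 201.0 xy [444.  156.3] size [ 8. 27.] ang 16.7
[333. 200.] 112.5 xy [ 435.6 -231.2] size [37. 46.] ang 97.2
[270. 190.] 90.5 xy [475.2  -2.9] size [33. 40.] ang 89.0
[254.  83.] 65.0 xy [887.4  51.2] size [40. 42.] ang 88.6
[179. 221.] 48.5 xy [368.7 321.7] size [18. 51.] ang 167.1
[157. 147.] 41.0 xy [644.5 411.3] size [17. 52.] ang 155.3
[270. 178.] 31.0 xy [521.1  -3.6] size [ 7. 62.] ang 89.0
rd
[176. 166.] 132.0 xy [596.1 367.6] size [52. 53.] ang 1.5
[288. 289.] 187.5 xy [594.6 368.6] size [51. 54.] ang 50.9
go [480, 200, 250, 45] [-6.36, -20.6, -4.39] [0.3, -0.5, -43.7]
go [530, 380, 250, 45] [-0.97, -38.49, -4.36] [0.3, -0.5, -43.7]
```

Both lids are shut, with ribs near x=520 and at the case 2 front. The marker has been knocked to about (595,368), so I'm going there.

play_rows:
  motion:
    - [[0.5,-3,-2,0,0,0],[1,-7,-5,0,0,0],[2,-11.5,-6,0,0,0],[3,-16,-6,0,0,0],[4,-20.5,-6,0,0,0]]

```text
time: 37.05
tool_pos: [581.0, 203.3, 261.5]
tcp_rot: [-180.0, -0.1, 1.2]
ft_force: [0.4, 0.2, -1.0]
finger_gap: -0.2
grip_force: 0.0
```

play_rows:
  motion:
    - [[0,-4.5,0,0,0,0],[0,-9,0,0,0,0],[0,-13.5,0,0,0,0],[0.5,-16.3,1,0,0,0],[1,-16.3,3,0,0,0]]
  jaw: 0.7

```text
time: 37.55
tool_pos: [586.6, 369.5, 231.8]
tcp_rot: [-179.9, -0.1, 1.5]
ft_force: [-0.2, -1.1, 0.3]
finger_gap: 59.7
grip_force: 0.0
```

```bash
python3 - <<'E'
from h import *
st(); d=snap('wrist','w9.png'); cents(d,*RD,8,100); go(595,368,40,1.3)
E
```

```text
{'time': 37.55, 'tool_pos': [586.61, 369.52, 231.81], 'tcp_rot': [-179.86, -0.12, 1.51], 'ft_force': [-0.16, -1.06, 0.32], 'finger_gap': 59.67, 'grip_force': 0.0, 'joint_pos': [27.93, 21.82, 68.45, 0.07, 89.56, 116.42]}
[260. 152.] 1347.5 xy [592.8 367.1] size [52. 54.] ang 2.7
go [595, 368, 40, 1.3] [0.98, -0.17, 18.58] [0.1, 0.2, 0.1]
```

View pics/w9.png

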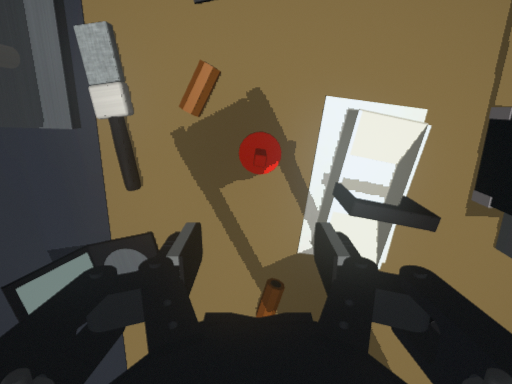

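The marker stands upright at (260,152) with its stem toward (260,157), and the trug sits on its mat. I'll move a bit lower to see the stem's turn.

play_rows:
  motion:
    - [[0.6,0.1,3,0,0,0],[0.6,0.1,6,0,0,0],[0.6,0.1,9,0,0,0],[0.6,0.1,11,0,0,0],[0.6,0.1,11,0,0,0]]

```text
time: 38.1
tool_pos: [590.4, 361.8, 115.9]
tcp_rot: [179.8, 0.4, 1.2]
ft_force: [-0.2, -0.0, -0.8]
finger_gap: 59.6
grip_force: 0.0
```

```bash
python3 - <<'E'
from h import *
st(); d=snap('wrist'); o=cents(d,*RD,8,100); u=blobs(d,*RD)[0]; x,y,w,h=cv2.boundingRect(u)
cv2.imwrite('pics/w10.png',cv2.resize(d['pixels'][y-10:y+h+10,x-10:x+w+10],None,fx=5,fy=5,interpolation=cv2.INTER_CUBIC)[:,:,::-1]); print(x,y,w,h, proj(d,[[592.8,367.1,58],[592.8,367.1,8]]))
E
```

```text
{'time': 38.1, 'tool_pos': [590.4, 361.81, 115.9], 'tcp_rot': [179.78, 0.44, 1.22], 'ft_force': [-0.25, -0.03, -0.76], 'finger_gap': 59.64, 'grip_force': 0.0, 'joint_pos': [27.26, 26.2, 75.07, -0.01, 79.22, 116.05]}
[251. 176.] 2720.0 xy [592.7 366.8] size [53. 55.] ang 2.5
221 147 61 59 [[249.38422753 193.89814624]
 [250.67141141 176.72758393]]
```

View pics/w10.png

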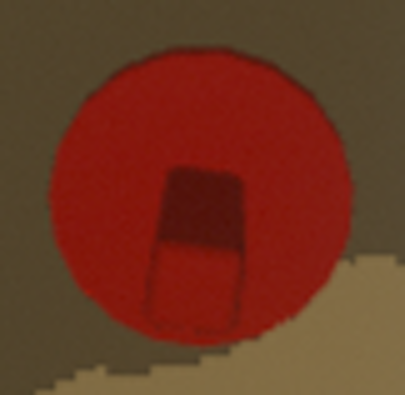

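The stem top square is turned about 6° and its centre matches (593,367), so I'll align and grasp.

play_rows:
  motion:
    - [[0.2,-0.2,0,0,0,6.5],[0.2,-0.2,0,0,0,6.5],[0.2,-0.2,0,0,0,6.5]]

```text
time: 38.45
tool_pos: [595.9, 366.3, 122.9]
tcp_rot: [-179.9, -0.1, -5.1]
ft_force: [-0.6, -0.1, 0.7]
finger_gap: 60.1
grip_force: 0.0
```

```bash
python3 - <<'E'
from h import *
st(); go(592.8,367,30,-5.2)
E
```

```text
{'time': 38.45, 'tool_pos': [595.9, 366.26, 122.9], 'tcp_rot': [-179.92, -0.12, -5.08], 'ft_force': [-0.57, -0.07, 0.71], 'finger_gap': 60.13, 'grip_force': 0.0, 'joint_pos': [27.38, 26.33, 74.15, -0.0, 79.38, 122.46]}
go [592.8, 367, 30, -5.2] [-0.34, -0.03, 9.29] [-0.1, -0.1, 0.1]
```

play_rows:
  motion:
    - [[-0.3,0,2.5,0,0,0],[-0.3,0,5,0,0,0],[-0.3,0,7.5,0,0,0],[-0.3,0,9,0,0,0],[-0.3,0,9,0,0,0]]

```text
time: 38.95
tool_pos: [590.3, 365.3, 28.3]
tcp_rot: [179.9, 0.2, -5.2]
ft_force: [-0.8, 0.3, -0.0]
finger_gap: 59.6
grip_force: 0.0
```

play_rows:
  motion:
    - [[0,0,0,0,0,0],[0,0,0,0,0,0],[0,0,0,0,0,0],[0,0,0,0,0,0],[0,0,0,0,0,0]]
  jaw: 0
  squeeze: 40

```text
time: 39.45
tool_pos: [593.1, 367.0, 32.7]
tcp_rot: [-179.9, -0.1, -5.2]
ft_force: [0.2, 0.4, 6.1]
finger_gap: 13.2
grip_force: 42.7
```

play_rows:
  motion:
    - [[0,0,0,0,0,0],[0,0,0,0,0,0]]

```text
time: 39.65
tool_pos: [593.1, 367.0, 32.7]
tcp_rot: [-179.9, -0.1, -5.2]
ft_force: [0.5, 0.3, 6.4]
finger_gap: 13.2
grip_force: 42.7
```

play_rows:
  motion:
    - [[0,0,-2,0,0,0],[0,0,-6,0,0,0],[0,0,-11,0,0,0],[0,0,-16,0,0,0],[0,0,-20,0,0,0]]

```text
time: 40.15
tool_pos: [592.3, 366.4, 234.5]
tcp_rot: [-179.9, -0.1, -5.2]
ft_force: [1.6, 0.0, -1.3]
finger_gap: 13.3
grip_force: 41.8
```

play_rows:
  motion:
    - [[0.2,2,0,0,0,0],[0.5,5,0,0,0,0],[0.9,9,0,0,0,0],[1.3,13,0,0,0,0],[1.7,17,0,0,0,0]]

```text
time: 40.65
tool_pos: [592.9, 194.0, 230.7]
tcp_rot: [180.0, 0.0, -5.2]
ft_force: [1.5, -0.3, -0.6]
finger_gap: 12.8
grip_force: 41.8
```

play_rows:
  motion:
    - [[0.4,4,0,0,0,0],[0.8,8,0,0,0,0],[1.2,12,0,0,0,0],[1.6,16,0,0,0,0],[1.8,19.5,0,0,0,0]]

```text
time: 41.15
tool_pos: [593.1, -2.4, 230.8]
tcp_rot: [180.0, 0.0, -5.3]
ft_force: [0.8, 0.8, -1.6]
finger_gap: 13.3
grip_force: 41.8
```

```bash
python3 - <<'E'
from h import *
st(); go(597,-2,145,-5.2); go(597,-2,131.5,-5.2)
E
```

```text
{'time': 41.15, 'tool_pos': [593.15, -2.42, 230.8], 'tcp_rot': [179.98, 0.01, -5.26], 'ft_force': [0.8, 0.81, -1.63], 'finger_gap': 13.33, 'grip_force': 41.8, 'joint_pos': [-5.17, 6.44, 86.43, -0.02, 87.14, 90.08]}
go [597, -2, 145, -5.2] [0.38, -0.08, 8.58] [0.0, 0.0, -0.1]
go [597, -2, 131.5, -5.2] [0.38, -0.08, 9.93] [0.0, 0.0, -0.1]
```

play_rows:
  motion:
    - [[0.4,0,3,0,0,0],[0.4,0,6,0,0,0],[0.4,0,8,0,0,0],[0.4,0,8.8,0,0,0],[0.4,0,8.8,0,0,0]]

```text
time: 41.65
tool_pos: [596.5, -0.6, 141.5]
tcp_rot: [180.0, 0.2, -5.2]
ft_force: [-1.0, 0.3, -0.6]
finger_gap: 13.2
grip_force: 41.8
```

play_rows:
  motion:
    - [[0,0,0,0,0,0],[0,0,0,0,0,0],[0,0,0.3,0,0,0],[0,0,0.6,0,0,0],[0,0,0.6,0,0,0]]

```text
time: 42.15
tool_pos: [597.3, -0.7, 136.5]
tcp_rot: [180.0, 0.0, -5.2]
ft_force: [-0.1, 0.7, -0.7]
finger_gap: 13.0
grip_force: 41.8
```

play_rows:
  motion:
    - [[0,0,0.2,0,0,0],[0,0,0.2,0,0,0],[0,0,0.2,0,0,0]]

```text
time: 42.45
tool_pos: [597.5, -0.7, 134.8]
tcp_rot: [-180.0, 0.0, -5.2]
ft_force: [0.6, -0.4, -1.4]
finger_gap: 13.3
grip_force: 41.8
```

play_rows:
  motion:
    - [[0,0,0.1,0,0,0],[0,0,0.2,0,0,0],[0,0,0.2,0,0,0]]

```text
time: 42.75
tool_pos: [597.4, -0.7, 132.7]
tcp_rot: [180.0, 0.0, -5.2]
ft_force: [0.4, 0.0, -0.9]
finger_gap: 13.1
grip_force: 41.8
```

play_rows:
  motion:
    - [[0,0,0.1,0,0,0],[0,0,0.15,0,0,0],[0,0,0.15,0,0,0]]

```text
time: 43.05
tool_pos: [597.7, -0.7, 131.7]
tcp_rot: [180.0, -0.0, -5.2]
ft_force: [-1.3, 0.4, 2.1]
finger_gap: 13.2
grip_force: 42.1
```

Contact. Opening the jaw partway and lifting off.

play_rows:
  motion:
    - [[0,0,0,0,0,0],[0,0,0,0,0,0],[0,0,0,0,0,0],[0,0,0,0,0,0],[0,0,0,0,0,0]]
  jaw: 0.6

```text
time: 43.55
tool_pos: [597.5, -0.8, 131.3]
tcp_rot: [-180.0, 0.0, -5.2]
ft_force: [0.7, 1.3, 0.2]
finger_gap: 51.2
grip_force: 0.0
```

play_rows:
  motion:
    - [[0,0,-3,0,0,0],[0,0,-7,0,0,0],[0,0,-12,0,0,0],[0,0,-16,0,0,0],[0,0,-18,0,0,0]]

```text
time: 44.05
tool_pos: [598.9, -0.8, 316.8]
tcp_rot: [-180.0, -0.4, -5.2]
ft_force: [0.7, 0.0, 0.4]
finger_gap: 51.1
grip_force: 0.0
```

play_rows:
  motion:
    - [[-4,0,0,0,0,0],[-8,0,0,0,0,0],[-12,0,0,0,0,0],[-15,0,0,0,0,0],[-15,0,0,0,0,0]]

```text
time: 44.55
tool_pos: [445.9, 13.3, 311.9]
tcp_rot: [-180.0, -0.0, -5.2]
ft_force: [-0.2, -0.5, 0.2]
finger_gap: 51.2
grip_force: 0.0
```

```bash
python3 - <<'E'
from h import *
st(); a=snap('scene'); b=snap('top'); cents(a,*RD,107,30); print('or');cents(b,*OR,127,30)
I=np.vstack([cv2.resize(a['pixels'][90:290,80:400],(480,300)),cv2.resize(b['pixels'][100:260,120:376],(480,300))])
cv2.imwrite('pics/f.png',I[:,:,::-1])
E
```

```text
{'time': 44.55, 'tool_pos': [445.85, 13.32, 311.89], 'tcp_rot': [-180.0, -0.05, -5.21], 'ft_force': [-0.21, -0.5, 0.23], 'finger_gap': 51.22, 'grip_force': 0.0, 'joint_pos': [-4.88, -17.98, 100.86, 0.0, 97.08, 90.33]}
[224. 196.] 144.5 xy [594.8  -4.8] size [47. 64.] ang 56.5
or
[333. 200.] 111.5 xy [ 435.3 -231.1] size [37. 46.] ang 98.6
[254.  83.] 64.5 xy [887.4  51.2] size [40. 42.] ang 88.6
[179. 222.] 45.5 xy [368.6 322.1] size [18. 52.] ang 165.1
[157. 147.] 41.0 xy [644.5 411.1] size [17. 52.] ang 152.0
```

View pics/f.png

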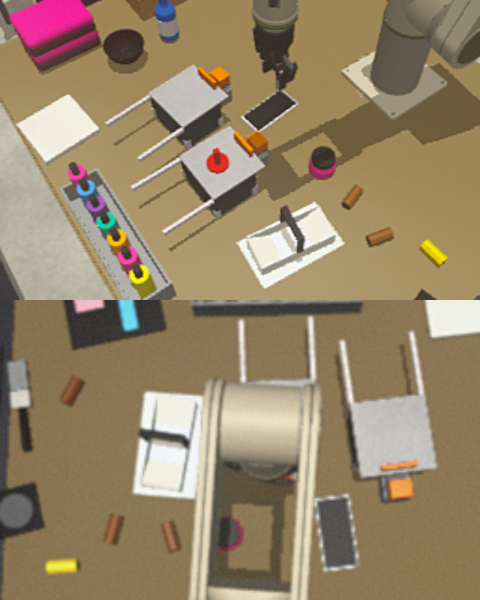

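The marker stands on lid 1 at about (217,160) in the upper half, both lids are shut, and the trug is on its mat. No pink rollers are left on the table. Handing in.

```bash
python3 -c "
from bench import job; print(job.hand_in())"
```

```text
the job is handed in; nothing more can be done
None
```

I handed the job in at about 45 s: case 2 is the sound one (about 9 N) and is shut with all four pink rollers inside; stiff case 1 (about 16 N) is shut empty with the red marker standing on its lid; the trug is upright on its mat.

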